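Restock the gravity rack with a spray can

ROBOT

A 6-joint arm with a two-finger parallel gripper is mounted at the origin on the work surface. World frame = base frame: x ahead of the robot, y to its left, z up, the work surface at z = 0. Lengths are in m, angles in degrees, forces in N, time in s.
With the tool pointing down it reaches from about 0.3 to 0.75 m from the base axis. Payload 8.5 kg.
Tool frame: the origin (TCP) lies at the very end of the fingers, on their centre line; the grasp point (between the pads) lies 19 mm behind it; z points along the fingers, y is the line along which they close (so a half turn about z gives the same grasp; the last joint's range is limited). The gripper opens to 85 mm and grips with 20 to 120 N. Pads are 22 mm wide; open, the fingers measure 114 mm over their backs; the gripper's body (76 mm by 85 mm) begins 54 mm behind the grasp point. The pads swing forward as they close: fully open they stand 13 mm farther back than shut.
Start: joints at [57.794, 21.807, 74.336, -0, 83.858, -12.336], TCP at [0.187, 0.517, 0.231] pointing down, gripper open.
Joint ranges: [-178.18, 178.18], [-50.72, 133.34], [12.68, 142.11], [-81.47, 261.47], [9.98, 163.14], [-165.26, 165.26]. Speed limits (degrees/s): [136.94, 136.94, 180, 180, 180, 180].

INTERFACE

Orientations are given as a 3x3 rotation matrix whose columns are the frame's x, y, z axes.
In Python, from rig import env, optics, spotter gives the robot as it stands.
- The arm moves only by the shell command python3 -m crank 'ROWS' [FORCE]. ROWS is JSON, one flat list of numbers, 5 for each row, row after row: the finger opening in cm, from 0 to 8.54, then the shift along the tool's x, y, z in cm, then the turn about the tool's z in rad. A call has exactly 8 rows; each row shifts and turns the commanded pose from where the row before left it, along the tool's axes as they then stand; what a row does not reach is not made up. A row lasts 1/12 s, in which the tool goes at most 41.7 mm and 7.16 degrees, less where a joint would pass 70% of its speed; a pose out of reach is approached as far as the arm can. A call is refused whole if a number of a shift passes 4.17 or a number of a turn 0.125, either way. A call with a gripper value outside its range is refused whole. The fingers move at their own pace and stop on an object; FORCE is the grip in N (left out, the last holds). Time passes only in rows, so rows that do not move let the fingers close, or fill a call up. It gives the time, the measured TCP pose, the force, the opening and the grip force at its end, in the units of the state.
- env.observe(): the state, without advancing time (a new reading comes with each control period).
- optics.get_image(name): name is "side" or "top" or "wrist"; returns a dict with "color" (480x640x3 uint8, red, green, blue), "intrinsics" (3x3 intrinsics, pixels), "distortion" ([k1, k2, p1, p2, k3] as OpenCV has them; the pictures are not rectified), "pose" (4x4, takes a point from camera to world coordinates). Camera axes: x right, y up, looking along -z (the intrinsics and any distortion apply to the point x, -y, -z); pixel columns grow to the right and rows downward; lengths in m; the calibration is good to about 2 mm. A picture is of the moment at which its call begins. There is no depth.
- env.close_job(): hands the job in; it is judged then, once.
Trained networks look in a picture, given as the dict that the camera call returned (one of the last four; its "shot" number tells which), for a name from the list of things; names that differ only in an ending like _2 or _b are one class to them, and where a whole thing is asked for, a point or a joint stands for the part that bears it (a point fixed in the world has none). Each returns a list of dicts, best first, with "score" (0 to 1); they miss things now and then, are a little off and sometimes report something else, mostly with a low value. They report only what shows in the picture. A call takes as long as a camera call.
- spotter.look_for(picture, query): "at" ([column, row] as shares, 0 to 1, of the picture: columns of its width, rows of its height, amid what is visible of it).
The state is a dict: "time_s": time; "q": joint angles; "qvel": joint speeds; "joint_efforts": joint torques, N m; "position": TCP position; "tool_rot": TCP orientation; "ft_force": force on the tool from outside, world axes, zero at the start; "wrist_torque": the same for the moment, N m; "grip_width": finger opening in m; "gripper_force": force on a finger pad.
Only numpy, scipy, OpenCV 4.12 (cv2) and the standard library are available. Lean on these libraries where they do the work, as an engineer would, in place of code of your own. Each camera call takes 0.05 s, during which the arm holds its last target. There are 200 camera calls.

TASK

One spray can is still standing on the bench: lay it down gently on its side on the black rubber mat and let go of it, then take it again round its body and load it into the can rack, with its cap to the same side as the cans already in there. Set it down at the raised front end of the upper tray before you let go, so that it rolls to the back, drops to the lower tray and comes to rest behind the others. Leave the tin and the junction box where they are.

Things in the scene. Friction and masses are not known exactly. Their poses are not given: they have to be found in the camera images.
- can: The can to load: an aerosol can standing on the bench (tin, junction box and can swap places by lot). Aluminium with a white band, 165 mm long, rigid, about 0.24 kg: body 52 mm in diameter, 128 mm long, then a narrower grey cap, 40 mm in diameter, 37 mm long. Origin: centre of its flat base; z runs along the can from base to cap. On its side it rolls down a slope but stays put on the level.
- can_mid (a point): The point on that can's axis half-way along its 165 mm length, 82.5 mm from the base.
- can_cap (a point): The centre of the end of that can's cap, on its axis, 165 mm from the base.
- mat: A black rubber bench mat, fixed, 200 mm (its x) by 270 mm (its y) and 4 mm thick, lying clear of other things in front of the robot. Its origin is the centre of its underside, on the bench.
- rack: The can rack, fixed: two teal steel trays, one above the other, each one lane for cans lying across it, between blue slotted posts. 345 mm deep (x), 235 wide, 225 high. Origin on the bench below its middle; x level from front (robot side) to back, y left, z up. Cans go in at the upper tray's front, roll back, drop through a 70 mm gap to the lower tray and roll forwards to its front lip.
- upper_tray: Upper tray, open above. Origin: mid front edge, on its floor, 161 mm above the bench; x runs down the floor to the back (10 degrees, 188 mm), y left across the lane, z square to the floor. Front edge 3 mm high; a 44 mm slot along the floor. Lane 171 mm wide between guides 42 mm high, with flared lips above up to 62 mm over the floor. A can lies along y, axis 26 mm up; x = 50 to 80 mm leaves finger room.
- lower_tray: Lower tray. Origin: middle of its front edge, on its floor, 14 mm above the bench; x runs up along the floor to the back (10 degrees, 330 mm), y left across the lane, z square to the floor. Lane 171 mm wide, front lip 22 mm high. Can axes lie 26 mm above its floor, at x = 26 and 79 mm for the two cans there; the next comes to rest at about x = 131 mm.
- stock_can0: The front one of two like cans already lying across the lower tray, cap to the rack's -y side (the robot's right). Origin at the centre of its base, z towards its cap, sizes as the can to load.
- stock_can1: The second can in the lower tray, behind the first, the same way round. Origin at the centre of its base, z towards its cap.
- stock_can0_cap (a point): The centre of the end of the front stock can's cap.
- stock_can1_cap (a point): The centre of the end of the second stock can's cap.
- tin: A squat round tin of grease with a lid, loose, 84 mm in diameter and 76 mm high, standing on the bench; a bystander. Origin at the centre of its underside. (A heavy electric motor, 120 mm high, stands well beyond, at the far right of the bench.)
- junction_box: A grey square plastic junction box with a white lid, loose, 89 by 89 mm and 57 mm high (cable glands stick out to 57 mm from the middle on its x axis); a bystander. Origin at the centre of its underside.

How it is judged (in metres and radians):
On the way, in this order (a step that is already met when the one before it is completed fails the run):
1. the can lies at rest on its side on the rubber mat, let go (angle between can's own z axis and vertical between 1.45 and 1.69 rad and contact force between can and mat above 0.5 N and height (world z) of can_mid below 0.04 m and contact force between the fingers and can below 0.05 N and linear speed of can below 0.03 m/s), for 0.2 s.
2. the can, still held, is set down across the upper tray near its front (within 10 mm of the floor), cap to the same side as the stock cans (x of can_mid in the frame of upper_tray between 0.015 and 0.13 m and z of can_mid in the frame of upper_tray between 0.018 and 0.036 m and y of can_cap in the frame of upper_tray below -0.065 m and angle between the z axis of can and the y axis of upper_tray, either way round below 0.2 rad and contact force between the fingers and can above 0.3 N), for 0.1 s.
At the end, for the whole second after the job is handed in: The can lies still, let go, across the lower tray (on its floor within 10 mm, square within 14 degrees), right behind the two stock cans, cap to their side; the stock cans keep the first two places; tin and junction box are within 15 mm of their starts (x of can in the frame of lower_tray between 0.105 and 0.165 m and z of can in the frame of lower_tray between 0.018 and 0.036 m and y of each of can_cap, stock_can0_cap, stock_can1_cap in the frame of lower_tray below -0.065 m and x of can_cap in the frame of lower_tray below 0.165 m and angle between the z axis of each of can, stock_can0, stock_can1 and the y axis of lower_tray, either way round below 0.25 rad and linear speed of each of can, stock_can0, stock_can1 below 0.03 m/s and x of stock_can0 in the frame of lower_tray between 0.01 and 0.05 m and z of stock_can0 in the frame of lower_tray between 0.018 and 0.036 m and x of stock_can0_cap in the frame of lower_tray below 0.05 m and x of stock_can1 in the frame of lower_tray between 0.055 and 0.105 m and z of stock_can1 in the frame of lower_tray between 0.018 and 0.036 m and x of stock_can1_cap in the frame of lower_tray below 0.105 m and contact force between the fingers and can below 0.05 N and distance of each of tin, junction_box from where it was at the start of the episode below 0.015 m and angle between each of tin, junction_box's own z axis and vertical below 0.1 rad); the robot touches nothing.
It fails at once if tin or junction box pushed more than 15 mm or tipped (distance of any of tin, junction_box from where it was at the start of the episode above 0.015 m or angle between any of tin, junction_box's own z axis and vertical above 0.1 rad).
It fails at once if the can knocked over or dropped on the bench or mat instead of laid down gently (turning faster than 7 rad/s or moving faster than 1.2 m/s away from the rack) (horizontal distance between can_mid and rack above 0.24 m and (angular speed of can above 7 rad/s or linear speed of can above 1.2 m/s)).
It also fails if it takes over 72 s, if anything falls off the work surface, if the arm or the gripper's body presses on something with over 40 N, if the wrist force passes 120 N, or if a joint passes its speed limit or range.

## Working session

There is one attempt and no reset: what is moved stays moved. The work goes in short steps, Python scripts to look and compute and a shell command to move; the robot and the scene stay as the last step left them, time stands still between calls to the robot, and variables do not carry over. Pictures are saved under pics/ and viewed, at most 10 in all, crops included, and the job is handed in when it is done.

```bash
ls; mkdir -p pics; cat > h.py <<'E'
import numpy as np,cv2
from rig import env,optics,spotter
def ray(p,u,v):
    D=np.array(p['pose']);n=cv2.undistortPoints(np.array([[[u,v]]],float),np.array(p['intrinsics']),np.array(p['distortion']))[0,0]
    return D[:3,3],D[:3,:3]@np.array([n[0],-n[1],-1])
def at_z(p,u,v,z):
    o,d=ray(p,u,v);return o+d*(z-o[2])/d[2]
def proj(p,X):
    D=np.array(p['pose']);c=D[:3,:3].T@(np.array(X,float)-D[:3,3])
    return cv2.projectPoints((c*[1,-1,-1])[None],np.zeros(3),np.zeros(3),np.array(p['intrinsics']),np.array(p['distortion']))[0][0,0]
def shot(name,fn=None):
    p=optics.get_image(name)
    if fn: cv2.imwrite('pics/'+fn,p['color'][:,:,::-1])
    return p
def find(p,q):
    return [(r['score'],r['at'][0]*640,r['at'][1]*480) for r in spotter.look_for(p,q)][:2]
def tri(a,b):
    (o1,d1),(o2,d2)=a,b
    s=np.linalg.lstsq(np.c_[d1,-d2],o2-o1,rcond=None)[0]
    x,y=o1+s[0]*d1,o2+s[1]*d2
    return (x+y)/2,np.linalg.norm(x-y)
E
python3 - <<'E'
from h import *
np.set_printoptions(precision=3,suppress=True)
P={n:shot(n,n+'0.png') for n in('side','top')}
for n in P: print(n,P[n]['pose'][:3])
for q in['can','can_mid','can_cap','mat','rack','upper_tray','lower_tray','stock_can0_cap','stock_can0','tin','junction_box']:
    f={n:find(P[n],q) for n in P}
    print(q,{n:np.round(f[n],2).tolist() for n in f},*(tri(ray(P['side'],*f['side'][0][1:]),ray(P['top'],*f['top'][0][1:])) if f['side'] and f['top'] else ()))
E
```

```text
pics
side [[ 0.711  0.541 -0.45   0.095]
 [-0.703  0.56  -0.439 -0.485]
 [ 0.015  0.628  0.778  0.954]]
top [[-0.012  0.998 -0.054  0.496]
 [-1.    -0.012  0.004 -0.041]
 [ 0.003  0.054  0.999  1.056]]
can {'side': [[0.7, 438.4, 419.09]], 'top': [[0.67, 484.1, 278.69]]} [ 0.469 -0.408  0.073] 0.00595895054889223
can_mid {'side': [[0.93, 438.4, 418.51]], 'top': [[0.85, 483.58, 278.88]]} [ 0.469 -0.407  0.074] 0.004784872749834783
can_cap {'side': [[0.69, 438.59, 416.5]], 'top': [[0.93, 483.52, 281.62]]} [ 0.465 -0.405  0.085] 0.00023365792445062064
mat {'side': [[0.62, 316.93, 335.71]], 'top': [[0.58, 347.33, 280.9]]} [ 0.467 -0.121 -0.015] 0.0041416854789971735
rack {'side': [[0.92, 274.88, 170.02]], 'top': [[0.76, 200.38, 193.78]]} [0.652 0.197 0.097] 0.014910909480530959
upper_tray {'side': [[0.58, 256.58, 146.4]], 'top': [[0.57, 170.18, 200.69]]} [0.634 0.241 0.15 ] 0.0045061717258611115
lower_tray {'side': [[0.68, 285.12, 193.58]], 'top': [[0.91, 204.61, 174.19]]} [ 0.718  0.229 -0.052] 0.03381543655745608
stock_can0_cap {'side': [[0.7, 204.67, 212.11]], 'top': [[0.9, 180.1, 274.51]]} [0.485 0.255 0.038] 0.009524293714054667
stock_can0 {'side': [[0.79, 206.21, 210.91], [0.63, 225.98, 198.62]], 'top': [[0.9, 176.13, 257.18], [0.69, 178.62, 272.5]]} [ 0.516  0.284 -0.006] 0.030872824315214008
tin {'side': [[0.81, 402.3, 275.9]], 'top': [[0.71, 366.72, 183.7]]} [ 0.683 -0.162  0.022] 0.013677494340199213
junction_box {'side': [], 'top': [[0.84, 425.73, 215.71]]}
```

View pics/side0.png

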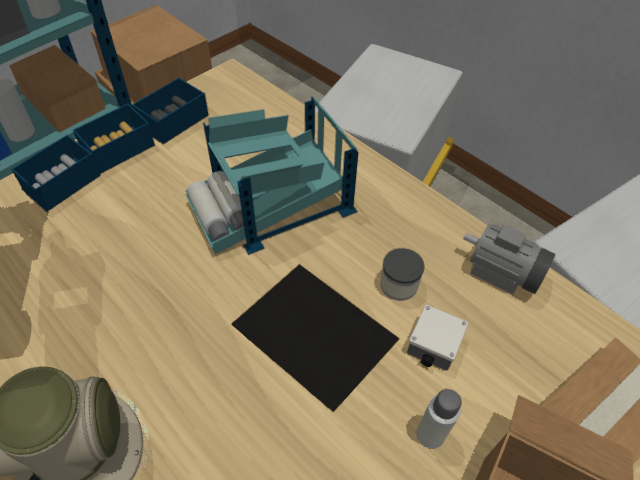

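View pics/top0.png

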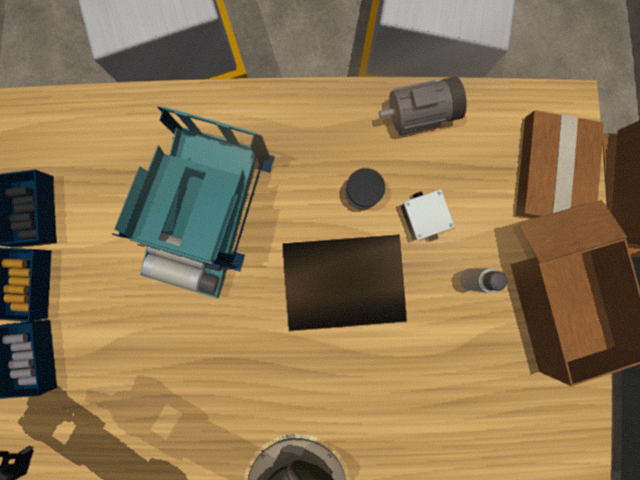

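```bash
python3 - <<'E'
from h import *
np.set_printoptions(precision=3,suppress=True)
P={n:shot(n) for n in('side','top')}
print(tri(ray(P['side'],447,401),ray(P['top'],490,280.5)))
print(at_z(P['top'],490,280.5,.165), at_z(P['side'],447,401,.165),at_z(P['side'],433,441,0))
for u,v in [(283,244),(400,236),(407,321),(290,331)]: print('mat',at_z(P['top'],u,v,.004))
for u,v in [(300,265),(399,338),(334,410),(232,323)]: print('mat side',at_z(P['side'],u,v,.004))
c=P['top']['color'][95:305,105:285,::-1]
cv2.imwrite('pics/rt.png',cv2.resize(c,None,fx=2.8,fy=2.8,interpolation=cv2.INTER_CUBIC))
c=P['side']['color'][85:265,180:370,::-1]
cv2.imwrite('pics/rs.png',cv2.resize(c,None,fx=3,fy=3,interpolation=cv2.INTER_CUBIC))
print(env.observe()['tool_rot'])
E
```

```text
(array([ 0.471, -0.401,  0.136]), np.float64(0.005871580174414735))
[ 0.47  -0.388  0.165] [ 0.46  -0.406  0.165] [ 0.459 -0.418  0.   ]
mat [0.555 0.025 0.004]
mat [ 0.57  -0.243  0.004]
mat [ 0.376 -0.255  0.004]
mat [0.358 0.011 0.004]
mat side [0.552 0.021 0.004]
mat side [ 0.57  -0.243  0.004]
mat side [ 0.375 -0.255  0.004]
mat side [0.357 0.012 0.004]
[[-0.94  0.34  0.  ]
 [ 0.34  0.94  0.  ]
 [-0.    0.   -1.  ]]
```

View pics/rt.png

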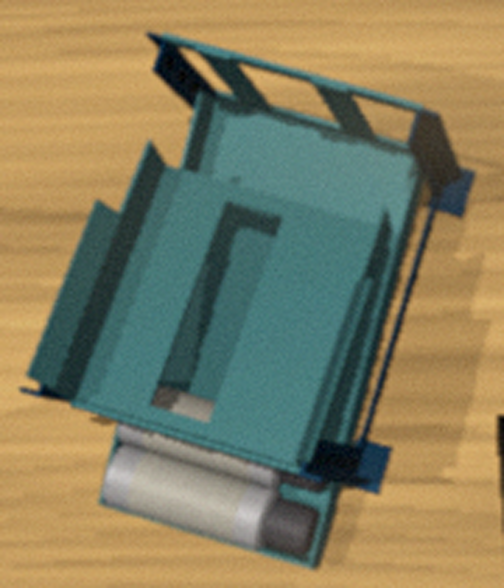

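View pics/rs.png

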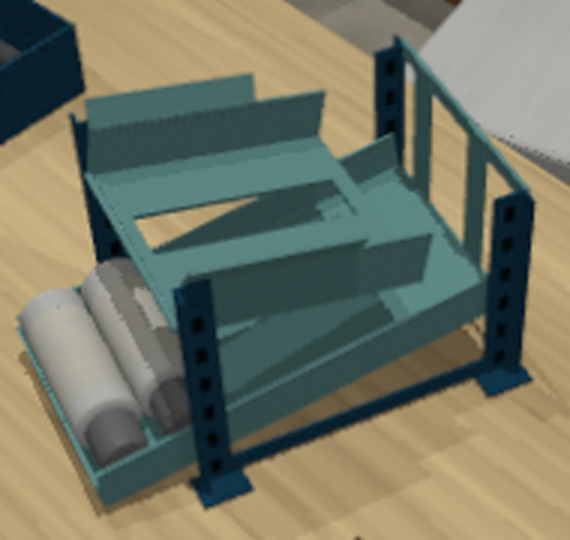

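```bash
cat > fit.py <<'E'
from h import *
from scipy.optimize import least_squares
def rackfit(P):
    T=lambda c:(105+c[0]/2.8,95+c[1]/2.8); S=lambda c:(180+c[0]/3,85+c[1]/3)
    s,c=np.sin(np.radians(10)),np.cos(np.radians(10))
    def W(v,p):
        x,y=p; X=np.array([x*c,y]);R=np.array([[np.cos(v[2]),-np.sin(v[2])],[np.sin(v[2]),np.cos(v[2])]])
        return np.r_[v[:2]+R@X,.161-x*s]
    def res(v):
        a,b=v[3],v[4];r=[]
        for n,f,pt,p in [('top',T,(150,408),(a,.022)),('top',T,(213,422),(a,-.022)),('top',T,(230,203),(b,.022)),('top',T,(280,215),(b,-.022)),
          ('side',S,(135,220),(a,.022)),('side',S,(162,250),(a,-.022)),('side',S,(330,181),(b,.022)),('side',S,(358,213),(b,-.022))]:
            r+=list(proj(P[n],W(v,p))-f(pt))
        return np.array(r)
    o=least_squares(res,[.55,.2,-.3,.03,.15]);return o.x,o.fun
E
python3 - <<'E'
from fit import *
np.set_printoptions(precision=3,suppress=True)
P={n:shot(n) for n in('side','top')}
v,r=rackfit(P);print(v,np.degrees(v[2]));print(r.reshape(-1,2))
for px in [(75,405),(300,472)]: print('front edge',at_z(P['top'],105+px[0]/2.8,95+px[1]/2.8,.164))
E
python3 -m crank '[8.5,0,0,-1.2,0.125, 8.5,0,0,-1.2,0.125, 8.5,0,0,-1.2,0.125, 8.5,0,0,-1.2,0.125, 8.5,0,0,-1.2,0.125, 8.5,0,0,-1.2,0.125, 8.5,0,0,-1.2,0.125, 8.5,0,0,-1.2,0.125]' 40
```

```text
[ 0.516  0.248 -0.281  0.038  0.196] -16.11216430660672
[[ 1.042 -0.962]
 [-0.363 -0.035]
 [-1.501 -0.318]
 [ 1.032  0.885]
 [ 0.014 -0.844]
 [-1.112  1.86 ]
 [ 0.57  -1.074]
 [ 0.06  -0.008]]
front edge [0.558 0.312 0.164]
front edge [0.51  0.152 0.164]
time_s: 2.07
position: [0.1869, 0.5172, 0.3279]
tool_rot: [[-0.216, 0.976, 0.0], [0.976, 0.216, -0.0], [-0.0, 0.0, -1.0]]
ft_force: [0.4, -0.2, 0.4]
grip_width: 0.0852
gripper_force: 0.0
```

```bash
python3 -m crank '[8.5,0,0,0,0.125, 8.5,0,0,0,0.125, 8.5,0,0,0,0.125, 8.5,0,0,0,0.125, 8.5,-2.8,2.8,0,0, 8.5,-2.8,2.8,0,0, 8.5,-2.8,2.8,0,0, 8.5,-2.8,2.8,0,0]' >/dev/null
python3 -m crank '[8.5,-2.8,2.8,0,0, 8.5,-2.8,2.8,0,0, 8.5,-2.8,2.8,0,0, 8.5,-2.8,2.8,0,0, 8.5,-2.8,2.8,0,0, 8.5,-2.8,2.8,0,0, 8.5,-2.8,2.8,0,0, 8.5,-2.8,2.8,0,0]' |grep pos
python3 -m crank '[8.5,-3.6,1.4,0,0, 8.5,-3.6,1.4,0,0, 8.5,-3.6,1.4,0,0, 8.5,-3.6,1.4,0,0, 8.5,-3.6,1.4,0,0, 8.5,-3.6,1.4,0,0, 8.5,-3.6,1.4,0,0, 8.5,-3.6,1.4,0,0]' |grep pos
python3 -m crank '[8.5,-3.6,1.4,0,0, 8.5,-3.6,1.4,0,0, 8.5,-2.5,1,0,0, 8.5,0,0,0,0, 8.5,0,0,0,0, 8.5,0,0,0,0, 8.5,0,0,0,0, 8.5,0,0,0,0]'
python3 - <<'E'
from h import *
np.set_printoptions(precision=3,suppress=True)
p=shot('wrist','w1.png');print(p['pose'])
for q in['can','can_cap']:
    f=find(p,q);print(q,f,[at_z(p,u,v,.165) for _,u,v in f])
E
```

```text
position: [0.4191, 0.1005, 0.3276]
position: [0.4476, -0.2072, 0.3275]
time_s: 4.73
position: [0.4582, -0.3078, 0.3279]
tool_rot: [[0.271, 0.963, 0.001], [0.963, -0.271, -0.0], [-0.0, 0.001, -1.0]]
ft_force: [1.0, 0.0, -1.0]
grip_width: 0.0848
gripper_force: 0.0
[[ 0.962  0.258  0.086  0.481]
 [-0.271  0.911  0.311 -0.228]
 [ 0.002 -0.323  0.946  0.471]
 [ 0.     0.     0.     1.   ]]
can [(0.83, 343.808, 285.312)] [array([ 0.47 , -0.375,  0.165])]
can_cap [(0.93, 345.088, 284.20799999999997)] [array([ 0.471, -0.374,  0.165])]
```

View pics/w1.png

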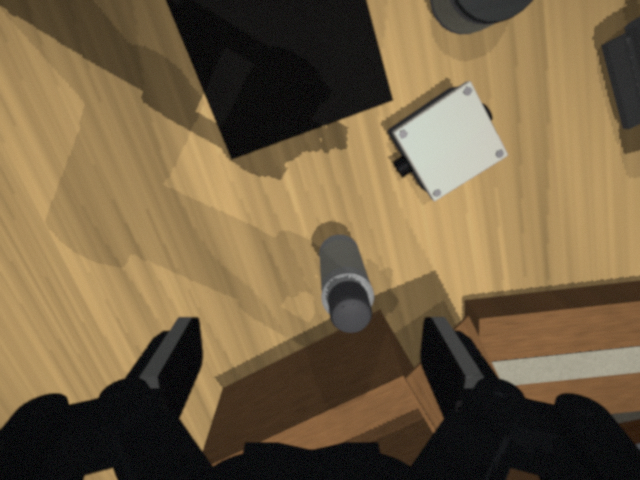

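```bash
python3 - <<'E'
from h import *
np.set_printoptions(precision=3,suppress=True)
p=shot('wrist');P={n:shot(n) for n in('side','top')}
print('cap',at_z(p,350,313,.165)); print('base',at_z(p,338,246,.0))
print('tri',tri(ray(p,350,313),ray(P['side'],447,401)))
print('carton',tri(ray(P['side'],518,399),ray(P['top'],511,263)),at_z(p,382,313,.1))
E
```

```text
cap [ 0.469 -0.403  0.165]
base [ 0.47  -0.398  0.   ]
tri (array([ 0.466, -0.406,  0.156]), np.float64(0.005108161100827547))
carton (array([ 0.521, -0.461,  0.158]), np.float64(0.060532729988708386)) [ 0.499 -0.45   0.1  ]
```

```bash
python3 -m crank '[8.5,-2.2,0.9,0,0, 8.5,-2.2,0.9,0,0, 8.5,-2.2,0.9,0,0, 8.5,-2.3,0.8,0,0, 8.5,0,0,2.5,0, 8.5,0,0,2.5,0, 8.5,0,0,2.0,0, 8.5,0,0,0,0]' |grep pos
python3 - <<'E'
from h import *
np.set_printoptions(precision=3,suppress=True)
p=shot('wrist','w2.png');s=env.observe();print(s['position'],s['tool_rot'])
for q in['can','can_cap']:
    f=find(p,q);print(q,f,[at_z(p,u,v,.16) for _,u,v in f])
t=np.array(s['position']);R=np.array(s['tool_rot']);print([proj(p,t+R@[0,d,0]+[0,0,.165-t[2]]) for d in(-.02,0,.02)])
E
```

```text
position: [0.4666, -0.4031, 0.253]
[ 0.467 -0.404  0.256] [[ 0.273  0.962 -0.002]
 [ 0.962 -0.273  0.003]
 [ 0.002 -0.003 -1.   ]]
can [(0.83, 315.712, 230.112)] [array([ 0.473, -0.394,  0.16 ])]
can_cap [(0.74, 313.6, 225.40800000000002)] [array([ 0.472, -0.39 ,  0.16 ])]
[array([279.869, 249.273]), array([311.304, 249.278]), array([342.749, 249.283])]
```

View pics/w2.png

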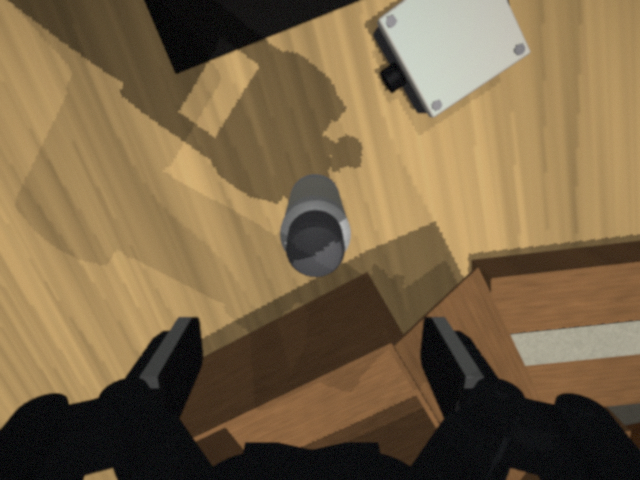

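```bash
python3 -m crank '[8.5,0,0.2,2.5,0, 8.5,0,0,2.5,0, 8.5,0,0,2.5,0, 8.5,0,0,2.5,0, 8.5,0,0,2,0, 8.5,0,0,1,0, 8.5,0,0,0,0, 8.5,0,0,0,0]' 25
python3 -m crank '[6,0,0,0,0, 5,0,0,0,0, 4.5,0,0,0,0, 4,0,0,0,0, 3.5,0,0,0,0, 3,0,0,0,0, 3,0,0,0,0, 3,0,0,0,0]' 25
```

```text
time_s: 6.52
position: [0.4699, -0.4052, 0.1288]
tool_rot: [[0.272, 0.962, 0.001], [0.962, -0.272, -0.002], [-0.001, 0.002, -1.0]]
ft_force: [-0.4, 0.3, 0.1]
grip_width: 0.0849
gripper_force: 0.0
time_s: 7.18
position: [0.4693, -0.4048, 0.1282]
tool_rot: [[0.273, 0.962, 0.0], [0.962, -0.273, -0.001], [-0.001, 0.0, -1.0]]
ft_force: [-1.5, 0.8, 6.5]
grip_width: 0.0394
gripper_force: 25.0
```

```bash
python3 -m crank '[3,0,0,-0.5,0, 3,0,0,-1.5,0, 3,0,0,-2,0, 3,0,0,-1.5,0, 3,0,0,-0.5,0, 3,1.4,-0.3,0,0, 3,2,-0.45,0,0, 3,2.5,-0.55,0,0]' 25
python3 -m crank '[3,3,-0.7,0,0, 3,3,-0.7,0,0, 3,3,-0.7,0,0, 3,3,-0.7,0,0, 3,3,-0.7,0,0, 3,3,-0.7,0,0, 3,3,-0.7,0,0, 3,3,-0.7,0,0]'
python3 -m crank '[3,2.8,-0.6,0,0, 3,2.4,-0.5,0,0, 3,1.7,-0.3,0,0, 3,0.6,-0.1,0,0, 3,0,0,0,0, 3,0,0,0,0, 3,0,0,0,0, 3,0,0,0,0]'
python3 - <<'E'
from h import *
np.set_printoptions(precision=3,suppress=True)
p=shot('side','s3.png')
for q in['can','can_cap']: print(q,find(p,q))
E
```

```text
time_s: 7.85
position: [0.4726, -0.3442, 0.1863]
tool_rot: [[0.274, 0.962, -0.001], [0.962, -0.274, 0.001], [0.001, -0.001, -1.0]]
ft_force: [0.4, 0.2, -2.5]
grip_width: 0.0394
gripper_force: 25.8
time_s: 8.52
position: [0.484, -0.0965, 0.1867]
tool_rot: [[0.273, 0.962, -0.001], [0.962, -0.273, 0.001], [0.0, -0.001, -1.0]]
ft_force: [0.3, 0.6, -1.6]
grip_width: 0.0394
gripper_force: 25.7
time_s: 9.18
position: [0.4905, -0.0229, 0.1872]
tool_rot: [[0.274, 0.962, -0.0], [0.962, -0.274, -0.0], [-0.0, -0.0, -1.0]]
ft_force: [-0.8, 0.4, -2.5]
grip_width: 0.0393
gripper_force: 25.7
can [(0.92, 292.928, 255.888)]
can_cap [(0.92, 290.49600000000004, 258.096)]
```

View pics/s3.png

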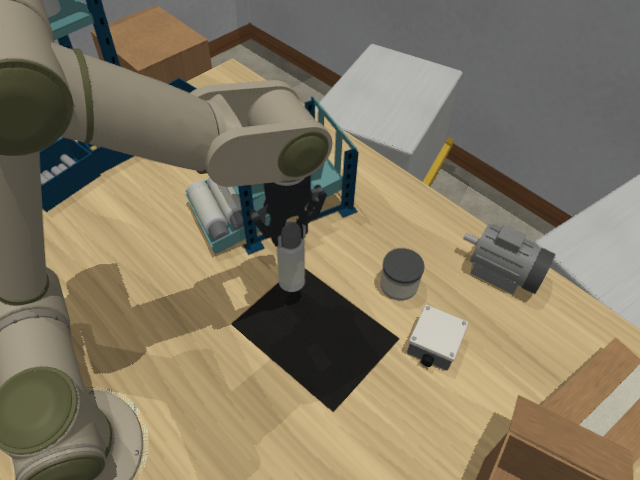

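```bash
python3 -m crank '[3,0,0,1,0, 3,0,0,1.5,0, 3,0,0,1.2,0, 3,0,0,0.8,0, 3,0,0,0.5,0, 3,0,0,0.3,0, 3,0,0,0,0, 3,0,0,0,0]' 20
python3 -m crank '[3,0,0,0.1,0, 3,0,0,0,0, 3,0,0,0.1,0, 3,0,0,0,0, 3,0,0,0,0, 3,0,0,0,0, 3,0,0,0,0, 3,0,0,0,0]' 20
```

```text
time_s: 10.0
position: [0.4907, -0.022, 0.1347]
tool_rot: [[0.273, 0.962, 0.001], [0.962, -0.273, -0.0], [-0.0, 0.001, -1.0]]
ft_force: [0.3, 0.3, -2.3]
grip_width: 0.0392
gripper_force: 25.8
time_s: 10.67
position: [0.4905, -0.0219, 0.1323]
tool_rot: [[0.272, 0.962, 0.0], [0.962, -0.272, -0.0], [-0.0, 0.0, -1.0]]
ft_force: [0.9, 0.1, -1.5]
grip_width: 0.0392
gripper_force: 25.8
```

```bash
python3 -m crank '[3,0,0,0.15,0, 3,0,0,0,0, 3,-0.7,0,-0.08,0, 3,-0.7,0,-0.08,0, 3,-1.3,0,-0.05,0, 3,-1.3,0,0.05,0, 3,-1.3,0,0.17,0, 3,0,0,0,0]' 20
python3 - <<'E'
from h import *
p=shot('side','s4.png');im=cv2.imread('pics/s4.png')[190:370,200:440]
cv2.imwrite('pics/s4c.png',cv2.resize(im,None,fx=2.5,fy=2.5))
E
```

```text
time_s: 11.33
position: [0.4757, -0.0742, 0.1313]
tool_rot: [[0.274, 0.962, 0.0], [0.962, -0.274, 0.0], [0.0, 0.0, -1.0]]
ft_force: [-1.6, 0.7, 7.6]
grip_width: 0.039
gripper_force: 29.4
```

View pics/s4c.png

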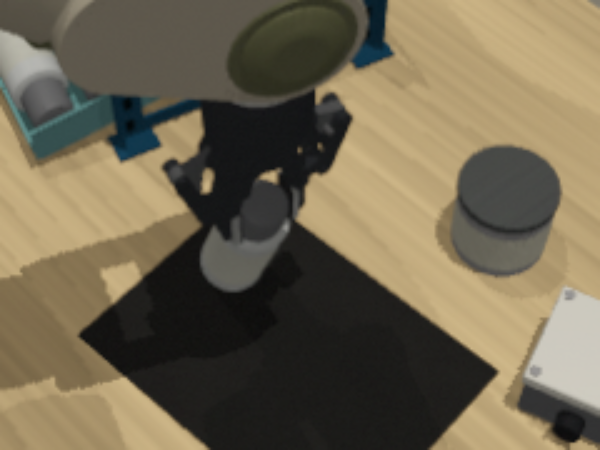

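```bash
python3 -m crank '[3,-1.29,0,0.29,0, 3,-1.27,0,0.4,0, 3,-1.22,0,0.51,0, 3,-1.18,0,0.62,0, 3,-1.12,0,0.71,0, 3,-1.05,0,0.82,0, 3,-0.98,0,0.9,0, 3,0,0,0,0]' 20
```

```text
time_s: 12.05
position: [0.4534, -0.1527, 0.0865]
tool_rot: [[0.274, 0.962, -0.001], [0.962, -0.274, 0.0], [-0.0, -0.001, -1.0]]
ft_force: [-1.8, -2.3, 3.5]
grip_width: 0.0395
gripper_force: 23.0
```

```bash
python3 -m crank '[3,-0.89,0,0.98,0, 3,-0.8,0,1.05,0, 3,-0.72,0,1.13,0, 3,-0.61,0,1.18,0, 3,-0.5,0,1.23,0, 3,-0.39,0,1.1,0, 3,0,0,0,0, 3,0,0,0,0]' 20
python3 - <<'E'
from h import *
p=shot('side');c=p['color'][190:370,200:440,::-1]
cv2.imwrite('pics/s5c.png',cv2.resize(c,None,fx=2.5,fy=2.5))
E
```

```text
time_s: 12.72
position: [0.4431, -0.1885, 0.021]
tool_rot: [[0.273, 0.962, -0.001], [0.962, -0.273, 0.001], [0.001, -0.001, -1.0]]
ft_force: [0.2, -0.1, -0.2]
grip_width: 0.0393
gripper_force: 20.5
```

View pics/s5c.png

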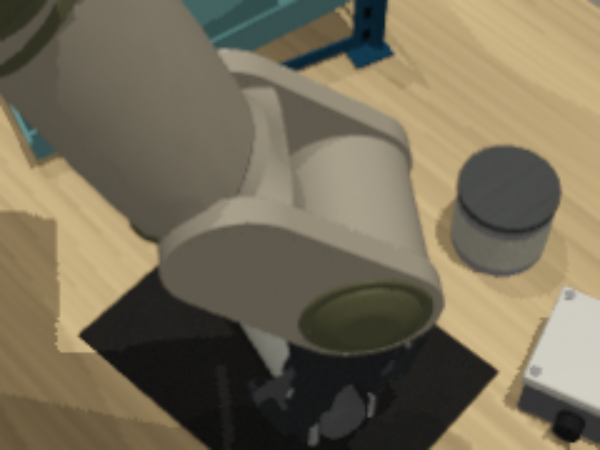

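```bash
python3 -m crank '[3,-0.15,0,0.4,0, 3,-0.1,0,0.3,0, 3,-0.05,0,0.2,0, 3,0,0,0.1,0, 3,0,0,0.1,0, 3,0,0,0,0, 3,0,0,0,0, 3,0,0,0,0]' 20
```

```text
time_s: 13.43
position: [0.4425, -0.1915, 0.0106]
tool_rot: [[0.272, 0.962, 0.0], [0.962, -0.272, -0.0], [-0.0, 0.0, -1.0]]
ft_force: [-0.5, -1.9, 0.4]
grip_width: 0.0393
gripper_force: 20.5
```

```bash
python3 -m crank '[3,0,0,0.1,0, 3,0,0,0.1,0, 3,0,0,0,0, 3.5,0,0,0,0, 4.2,0,0,0,0, 5,0,0,0,0, 6,0,0,0,0, 7,0,0,0,0]' 20
python3 -m crank '[8.5,0,0,0,0, 8.5,0,0,0,0, 8.5,0,0,-2,0, 8.5,0,0,-3,0, 8.5,0,0,-3,0, 8.5,0,0,-4,0, 8.5,0,0,-4,0, 8.5,0,0,-4,0]'
python3 -m crank '[8.5,0,0,-4,0, 8.5,0,0,-2,0, 8.5,0,0,0,0, 8.5,0,0,0,0, 8.5,0,0,0,0, 8.5,0,0,0,0, 8.5,0,0,0,0, 8.5,0,0,0,0]'
python3 - <<'E'
from h import *
np.set_printoptions(precision=3,suppress=True)
p=shot('wrist','w6.png');t=shot('top')
for q in['can','can_mid','can_cap']:
    f=find(p,q);g=find(t,q);print(q,f,[at_z(p,u,v,.03) for _,u,v in f],g,[at_z(t,u,v,.03) for _,u,v in g])
E
```

```text
time_s: 14.1
position: [0.4425, -0.1913, 0.0085]
tool_rot: [[0.272, 0.962, -0.0], [0.962, -0.272, 0.0], [0.0, -0.0, -1.0]]
ft_force: [0.1, -0.1, -0.2]
grip_width: 0.0693
gripper_force: 0.0
time_s: 14.77
position: [0.442, -0.191, 0.2105]
tool_rot: [[0.272, 0.962, -0.0], [0.962, -0.272, 0.0], [0.0, -0.0, -1.0]]
ft_force: [0.8, -0.8, 0.2]
grip_width: 0.0851
gripper_force: 0.0
time_s: 15.43
position: [0.4423, -0.1913, 0.2676]
tool_rot: [[0.273, 0.962, -0.001], [0.962, -0.273, 0.001], [0.001, -0.002, -1.0]]
ft_force: [-0.2, -0.1, 0.2]
grip_width: 0.0852
gripper_force: 0.0
can [(0.97, 312.192, 114.19200000000001)] [array([ 0.466, -0.115,  0.03 ])] [(0.71, 348.096, 282.192)] [array([ 0.467, -0.12 ,  0.03 ])]
can_mid [(0.61, 310.91200000000003, 113.184)] [array([ 0.465, -0.114,  0.03 ])] [(0.88, 349.37600000000003, 280.992)] [array([ 0.47 , -0.123,  0.03 ])]
can_cap [(0.85, 310.208, 112.32000000000001)] [array([ 0.465, -0.113,  0.03 ])] [(0.89, 349.632, 284.11199999999997), (0.64, 195.776, 190.992)] [array([ 0.463, -0.124,  0.03 ]), array([0.675, 0.219, 0.03 ])]
```

```bash
python3 - <<'E'
from h import *
np.set_printoptions(precision=3,suppress=True)
p=shot('wrist');g=cv2.cvtColor(p['color'],cv2.COLOR_RGB2GRAY)
cm=proj(p,[.466,-.115,.03]);print(cm)
for v in range(0,260,10): print(v,g[v,int(cm[0])-60:int(cm[0])+64:6])
E
```

```text
[311.624 113.585]
0 [26 17 23 19 23 22 26 17 22 14 24 20 23 22 21 29 26 25 21 20 26]
10 [25 21 20 22 24 25 29 23 26 19 26 22 21 23 22 20 26 26 23 27 19]
20 [26 26 29 23 25 27 24 26 19 29 20 24 22 21 24 25 24 23 24 21 25]
30 [ 23  20  18  23  24  22 108 150 161 180 204 194 169 152 118  24  24  27
  28  29  22]
40 [ 20  20  22  25  23  38 129 155 165 184 209 195 171 161 141  37  23  22
  21  23  27]
50 [ 19  14  18  12   9  28 100 148 163 184 209 197 173 162 140  30  21  27
  23  29  23]
60 [ 15   7   6  18  15  36 103 108 112 120 170 194 181 166 151  39  24  28
  23  23  25]
70 [ 13   8  17  16  15  32 103 109 114 118 122 121 144 169 148  37  25  24
  27  26  27]
80 [ 12  16  15  10  14  23 103 108 111 119 120 117 114 110 147  33  25  19
  21  26  28]
90 [ 11  14  21  19  14  22 103 110 114 119 122 117 113 107  97  26  26  28
  24  27  23]
100 [ 20  11  11  19  15  16  99 111 111 122 121 117 112 107 111  24  24  26
  26  26  29]
110 [ 18  11  14  12  15  17 100 110 115 118 122 118 112 132 140  32  24  27
  26  29  26]
120 [ 15  14  17  14  16  19  99 108 113 117 118 115 113 162 140  2
[... 506 characters left out ...]
8  21  81  90  95 112 112 108 107  27  26  29  28
  21  27  22]
190 [ 19  14  10   9  10  16  14  46  81  91 104  97  84  68  21  21  26  27
  25  27  24]
200 [ 22  25  18  27  23  24  22  45  81  90 104  93  85  64  25  24  28  26
  27  26  25]
210 [ 28  23  19  28  26  27  30  40  82  92 100  93  81  48  24  23  21  26
  24  25  26]
220 [113  25  22  26  25  21  27  27  25  28  26  26  25  30  25  26  32  22
  26  28  25]
230 [188  36  26  26  25  25  23  28  25  22  26  24  24  21  28  24  22  28
  30 119 161]
240 [192 180  27  32  27  23  22  23  24  26  26  29  28  39 122 168 179 175
 164 155 170]
250 [193 171 116  26  23  20  23  25  36 123 182 190 174 173 178 171 166 178
 172 155 172]
```

```bash
cat > canpos.py <<'E'
from h import *
np.set_printoptions(precision=4,suppress=True)
p=shot('wrist');g=cv2.cvtColor(p['color'],cv2.COLOR_RGB2GRAY)
n,l,st,_=cv2.connectedComponentsWithStats((g>42).astype(np.uint8));m=(l==l[113,300])
ys,xs=np.nonzero(m);print(m.sum(),xs.min(),xs.max(),ys.min(),ys.max())
M=[];e=[]
for v in range(ys.min()+6,ys.max()-5,6):
    r=xs[ys==v];M.append(at_z(p,(r.min()+r.max())/2,v,.03)[:2]);e.append(np.ptp(r))
M=np.array(M);c=M.mean(0);u=np.linalg.svd(M-c)[2][0];u*=-np.sign(u[1])
E=[at_z(p,xs[ys==v].mean(),v,z)[:2] for v,z in((ys.min(),.045),(ys.max(),.03))]
s=[(x-c)@u for x in E];print('length',s[1]-s[0]);mid=c+u*(s[0]+.0825);print('mid from base',mid,'from cap',c+u*(s[1]-.0825),'capdir',u,np.degrees(np.arctan2(*u[::-1])))
o=env.observe();R=np.array(o['tool_rot']);print('delta tool',R.T@np.r_[mid-o['position'][:2],0],'tool x ang',np.degrees(np.arctan2(R[1,0],R[0,0])))
E
python3 canpos.py
```

```text
10120 281 341 25 216
length 0.1702308236005377
mid from base [ 0.4626 -0.126 ] from cap [ 0.4612 -0.131 ] capdir [-0.2687 -0.9632] -105.58882953339881
delta tool [ 0.0684  0.0015 -0.    ] tool x ang 74.18612680073623
```

```bash
python3 -m crank '[8.5,2.2,0.1,0,0, 8.5,2.2,0,0,0, 8.5,2.2,0,0,0, 8.5,0,0,3,0, 8.5,0,0,4,0, 8.5,0,0,4,0, 8.5,0,0,4,0, 8.5,0,0,4,0]' 40 | grep pos
python3 -m crank '[8.5,0,0,3,0, 8.5,0,0,2,0, 8.5,0,0,1.6,0, 8.5,0,0,0,0, 8.5,0,0,0,0, 7,0,0,0,0, 5.5,0,0,0,0, 4.5,0,0,0,0]' | grep pos
python3 -m crank '[4.5,0,0,0,0, 4.5,0,0,0,0, 4.5,0,0,0,0, 4.5,0,0,0,0, 4.5,0,0,-1,0, 4.5,0,0,-2,0, 4.5,0,0,-3,0, 4.5,0,0,-4,0]'
python3 -m crank '[4.5,0,0,-4,0, 4.5,0,0,-4,0, 4.5,0,0,-4,0, 4.5,0,0,-3.5,0, 4.5,0,0,-2,0, 4.5,0,0,0,0, 4.5,0,0,0,0, 4.5,0,0,0,0]'
```

```text
position: [0.4614, -0.1281, 0.0772]
position: [0.4618, -0.1284, 0.0136]
time_s: 17.93
position: [0.4602, -0.1276, 0.1126]
tool_rot: [[0.273, 0.962, -0.004], [0.962, -0.273, 0.002], [0.001, -0.004, -1.0]]
ft_force: [0.5, 0.1, -3.1]
grip_width: 0.0508
gripper_force: 42.7
time_s: 18.6
position: [0.4608, -0.1278, 0.2863]
tool_rot: [[0.273, 0.962, -0.002], [0.962, -0.273, 0.001], [0.001, -0.002, -1.0]]
ft_force: [-0.5, 0.1, -2.0]
grip_width: 0.0504
gripper_force: 43.0
```

```bash
python3 -m crank '[4.5,1.5,0.1,-0.7,0, 4.5,2.8,0.27,-1.4,0, 4.5,3.4,0.33,-1.7,0, 4.5,3.4,0.33,-1.7,0, 4.5,3.4,0.33,-1.7,0, 4.5,3.4,0.33,-1.7,0, 4.5,3.0,0.3,-1.5,0, 4.5,2.2,0.15,-1,0]'
python3 -m crank '[4.5,0,0,0,0, 4.5,0,0,0,0, 4.5,0,0,0,0, 4.5,0,0,0,0, 4.5,0,0,0,0, 4.5,0,0,0,0, 4.5,0,0,0,0, 4.5,0,0,0,0]'
python3 - <<'E'
from h import *
np.set_printoptions(precision=4,suppress=True)
p=shot('wrist','w7.png')
for q in['upper_tray','rack','stock_can0']: print(q,find(p,q))
# predictions of tray front corners
for o in [(.531,.2435),(.534,.232)]:
  a=np.radians(-16.4)
  for x,y in [(0,.0855),(0,-.0855),(.188,.0855),(.188,-.0855),(.02,.022),(.18,.022)]:
    X=np.array([o[0]+np.cos(a)*x*.985-np.sin(a)*y,o[1]+np.sin(a)*x*.985+np.cos(a)*y,.161-.174*x]);print((x,y),proj(p,X))
im=p['color'][:,:,::-1]
cv2.imwrite('pics/w7c.png',cv2.resize(im,(800,600),interpolation=cv2.INTER_CUBIC))
E
```

```text
time_s: 19.27
position: [0.5455, 0.0907, 0.4009]
tool_rot: [[0.271, 0.963, -0.002], [0.963, -0.271, 0.0], [-0.0, -0.002, -1.0]]
ft_force: [-0.6, -0.4, -2.4]
grip_width: 0.0511
gripper_force: 42.8
time_s: 19.93
position: [0.5449, 0.0879, 0.4015]
tool_rot: [[0.273, 0.962, -0.0], [0.962, -0.273, -0.0], [-0.0, -0.0, -1.0]]
ft_force: [0.1, 0.5, -2.7]
grip_width: 0.0504
gripper_force: 42.8
upper_tray [(0.71, 368.896, 83.808)]
rack [(0.9, 414.976, 72.19200000000001)]
stock_can0 [(0.65, 274.496, 37.488), (0.62, 224.832, 51.696000000000005)]
(0, 0.0855) [242.1319 -81.3424]
(0, -0.0855) [250.6201 135.0481]
(0.188, 0.0855) [454.159  -61.7317]
(0.188, -0.0855) [433.2254 134.8618]
(0.02, 0.022) [268.6596   8.3894]
(0.18, 0.022) [437.8854  17.6003]
(0, 0.0855) [250.1343 -66.3193]
(0, -0.0855) [257.3864 146.0072]
(0.188, 0.0855) [459.4627 -48.2352]
(0.188, -0.0855) [437.9739 144.9652]
(0.02, 0.022) [275.8629  21.5426]
(0.18, 0.022) [443.0583  29.7163]
```

View pics/w7c.png

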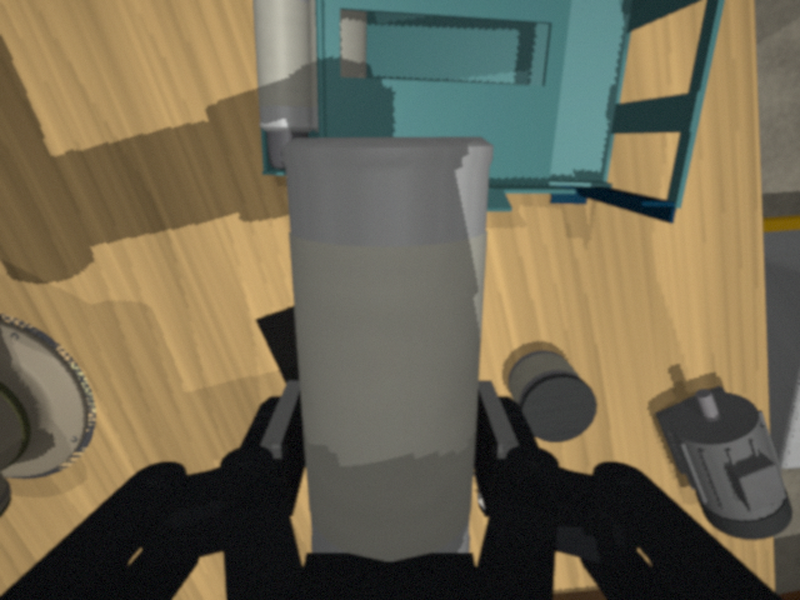

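```bash
cat > fit2.py <<'E'
from h import *
from scipy.optimize import least_squares
np.set_printoptions(precision=4,suppress=True)
p=shot('wrist');g=cv2.GaussianBlur(cv2.cvtColor(p['color'],cv2.COLOR_RGB2GRAY).astype(float),(3,3),0)
gx=cv2.Sobel(g,-1,1,0);gy=cv2.Sobel(g,-1,0,1)
def col(us,v0,s,w=7):
    return [(u,max(range(max(1,int(v0(u))-w),int(v0(u))+w),key=lambda v:s*gy[v,u])) for u in us]
def row(vs,u0,s,w=6):
    return [(max(range(int(u0)-w,int(u0)+w),key=lambda u:s*gx[v,u]),v) for v in vs]
print(g[30,245:285:1].astype(int));print(g[2:80:2,350].astype(int))
L=col(range(300,430,10),lambda u:9.5+(u-300)*.057,-1);Rr=col(range(300,430,10),lambda u:62.5+(u-300)*.033,1)
F=row(range(20,58,4),271,1,5)
print(L,Rr,F,row(range(4,44,4),254,1,8),sep='\n')
E
python3 fit2.py
```

```text
[119 113 110 114 121 128 129 121 111 108 111 112 105 100 105 115 122 125
 125 125 125 125 125 124 124 122 121 125 135 145 150 150 148 146 144 142
 140 138 136 134]
[112 111 110 111 108  84  57  57  57  60  82  99 100 101 101 102 102 102
 102 101 102 104 104 103 102 103 103 103 103 103  96  85 107 116 117 116
 116 116 117]
[(300, 8), (310, 9), (320, 10), (330, 10), (340, 11), (350, 12), (360, 13), (370, 13), (380, 14), (390, 15), (400, 15), (410, 16), (420, 17)]
[(300, 64), (310, 64), (320, 64), (330, 65), (340, 65), (350, 65), (360, 66), (370, 66), (380, 67), (390, 60), (400, 58), (410, 69), (420, 68)]
[(272, 20), (273, 24), (272, 28), (273, 32), (273, 36), (273, 40), (273, 44), (273, 48), (272, 52), (272, 56)]
[(260, 4), (260, 8), (260, 12), (260, 16), (260, 20), (260, 24), (260, 28), (260, 32), (260, 36), (260, 40)]
```

```bash
cat >> fit2.py <<'E'
Rr=[r for r in Rr if r[0]<385 ]
def inv(v,P,dz=0): # ray to tray plane -> tray coords
    s,c=np.sin(np.radians(10)),np.cos(np.radians(10))
    ex=np.array([np.cos(v[2])*c,np.sin(v[2])*c,-s]);ey=np.array([-np.sin(v[2]),np.cos(v[2]),0]);n=np.cross(ex,ey)
    o,d=ray(p,*P);o0=np.array([v[0],v[1],.161])+n*dz
    X=o+d*((o0-o)@n)/(d@n);return (X-o0)@ex,(X-o0)@ey
def res(v): return np.r_[[inv(v,q)[1]-.022 for q in L],[inv(v,q)[1]+.022 for q in Rr],[inv(v,(257,r),.003)[0] for r in (4,12,20,28,36)]]
f=least_squares(res,[.53,.24,-.28]);v=f.x;print(v,np.degrees(v[2]),'res mm',f.fun*1e3)
print('slot front',[inv(v,q)[0] for q in F][:3])
o=env.observe();R=np.array(o['tool_rot']);print(o['position'],'tool x',np.degrees(np.arctan2(R[1,0],R[0,0])))
for x in(.06,.065):
  ex=np.array([np.cos(v[2]),np.sin(v[2])]);s,c=np.sin(np.radians(10)),np.cos(np.radians(10))
  T=np.r_[v[:2]+ex*(x*c+.026*s),.161-x*s+.026*c];print('can axis target',T,R.T@(T-o['position']))
E
python3 fit2.py|tail -9
```

```text
[(272, 20), (273, 24), (272, 28), (273, 32), (273, 36), (273, 40), (273, 44), (273, 48), (272, 52), (272, 56)]
[(259, 4), (259, 8), (260, 12), (260, 16), (260, 20), (260, 24), (260, 28), (260, 32), (260, 36), (260, 40)]
[ 0.5402  0.2423 -0.2975] -17.044057619567848 res mm [ 0.5746  0.3263  0.0764  0.6128  0.3635  0.1126 -0.14    0.4087  0.1568
 -0.0968  0.4623  0.2094 -0.0452 -0.7685 -0.4044 -0.0365 -0.5194 -0.1474
  0.2285 -0.2578 -0.7484 -0.3677  0.2739  0.1325 -0.0106 -0.1555 -0.3022]
slot front [np.float64(0.013290403586051231), np.float64(0.014140672315470289), np.float64(0.013220416588358312)]
[0.545  0.0882 0.4015] tool x 74.18751750050153
can axis target [0.601  0.2236 0.1762] [0.1455 0.0171 0.2253]
can axis target [0.6058 0.2222 0.1753] [0.1454 0.022  0.2262]
```

```bash
cat > base.py <<'E'
from h import *
np.set_printoptions(precision=4,suppress=True)
p=shot('wrist');o=env.observe();R=np.array(o['tool_rot']);t=np.array(o['position'])
g=cv2.cvtColor(p['color'],cv2.COLOR_RGB2GRAY).astype(int)
print('cam in tool',R.T@(np.array(p['pose'])[:3,3]-t))
for a in(0,45,90,135,180,270): print(a,proj(p,t+R@[.0825,.026*np.cos(np.radians(a)),-.0164-.026*np.sin(np.radians(a))]))
for u in(240,270,300,312,330,370): print(u,g[104:126,u])
E
python3 base.py
```

```text
cam in tool [ 0.0831  0.0008 -0.1431]
0 [391.4371 112.0453]
45 [376.5154 112.3918]
90 [307.1721 112.5857]
135 [238.278  112.4431]
180 [224.2611 112.1067]
270 [308.332  111.7086]
240 [75 67 57 51 51 57 73 81 90 88 92 94 94 96 98 98 94 96 96 96 97 96]
270 [ 74  73  72  72  73  79  82  89  92  94  96  96  99  99 103 104 102 103
 106 100 104 101]
300 [ 70  70  72  71  73  79  85  91  95  96  98  95  97 102 105 108 109 112
 111 110 111 108]
312 [ 69  72  72  72  75  80  88  90  94  97  98  98  99 105 111 112 115 113
 112 112 112 111]
330 [122 123 123 123 117 110 100  92  91  94  96 100  99 104 108 110 110 112
 107 108 108 109]
370 [118 117 116 113 113 103  93  89  89  89  95  95  96  96 100  98  99 100
 100  99 100 102]
```

```bash
python3 -m crank '[4.5,0,0,0,0.022, 4.5,1.5,0.26,0,0, 4.5,2.5,0.4,0,0, 4.5,3,0.4,0,0, 4.5,3,0.4,0,0, 4.5,2.5,0.4,0,0, 4.5,1.5,0.2,0,0, 4.5,0.5,0.1,0,0]' 40
python3 -m crank '[4.5,0,0,1.5,0, 4.5,0,0,3,0, 4.5,0,0,3,0, 4.5,0,0,3,0, 4.5,0,0,2.5,0, 4.5,0,0,1.5,0, 4.5,0,0,0,0, 4.5,0,0,0,0]'
python3 base.py; python3 -c "
from h import *
o=env.observe();R=np.array(o['tool_rot']);T=np.array([.540+.956*(.067+.0045)-.0,.2423-.293*(.067+.0045),.16]);print(o['position'],T,R.T@(T-o['position'])*100,np.degrees(np.arctan2(R[1,0],R[0,0])))"
```

```text
time_s: 20.95
position: [0.6087, 0.2226, 0.4003]
tool_rot: [[0.292, 0.956, -0.001], [0.956, -0.292, 0.0], [-0.0, -0.001, -1.0]]
ft_force: [-0.4, -0.8, -1.9]
grip_width: 0.0509
gripper_force: 42.8
time_s: 21.62
position: [0.6081, 0.2199, 0.2569]
tool_rot: [[0.295, 0.956, -0.0], [0.956, -0.295, -0.0], [-0.0, -0.0, -1.0]]
ft_force: [-0.2, -0.6, -1.8]
grip_width: 0.0506
gripper_force: 42.7
cam in tool [ 0.083   0.0008 -0.1419]
0 [393.2584 111.1605]
45 [378.2896 111.4486]
90 [308.0669 111.6252]
135 [238.3502 111.5294]
180 [224.3162 111.2577]
270 [309.2334 110.904 ]
240 [ 55  55  53  58  56  66  81  95  94  98 101 104 105 104 105 106 108 108
 108 106 106 107]
270 [ 58  57  59  59  60  71  86  98 102 104 106 109 106 112 113 114 115 112
 114 116 114 113]
300 [ 59  56  56  53  61  77  88 101 105 104 105 106 110 112 120 122 123 122
 121 119 121 120]
312 [ 61  55  58  56  63  75  92 101 104 107 109 107 110 111 120 125 126 125
 123 121 122 119]
330 [ 58  55  59  57  64  76  96 107 111 116 125 129 139 159 188 204 210 209
 209 207 207 203]
370 [ 85  83  84  84  88  93  97 104 108 114 122 126 135 152 164 168 170 168
 171 169 171 170]
[0.60854367 0.2201348  0.25799112] [0.608354  0.2213505 0.16     ] [ 0.10273054 -0.07175516  9.79908344] 72.8847389296234
```

```bash
python3 -m crank '[4.5,0,0,1,0, 4.5,0,0,1.5,0, 4.5,0,0,1,0, 4.5,0,0,0.7,0, 4.5,0,0,0.5,0, 4.5,0,0,0.3,0, 4.5,0,0,0,0, 4.5,0,0,0,0]'
python3 - <<'E'
from h import *
np.set_printoptions(precision=4,suppress=True)
p=shot('wrist');cv2.imwrite('pics/w8.png',p['color'][:,:,::-1]);g=cv2.cvtColor(p['color'],cv2.COLOR_RGB2GRAY).astype(int)
for u in(255,300,345): print(u,g[0:116:2,u])
v=[.5402,.2423,-.2975];s,c=np.sin(np.radians(10)),np.cos(np.radians(10))
ex=np.array([np.cos(v[2])*c,np.sin(v[2])*c,-s]);ey=np.array([-np.sin(v[2]),np.cos(v[2]),0]);n=np.cross(ex,ey)
for z in(0,.042,.062): print(z,proj(p,np.array([v[0],v[1],.161])+ex*.065+ey*.0855+n*z))
E
```

```text
time_s: 22.33
position: [0.6082, 0.2194, 0.2075]
tool_rot: [[0.294, 0.956, 0.0], [0.956, -0.294, -0.002], [-0.002, 0.001, -1.0]]
ft_force: [-4.5, -6.8, 2.3]
grip_width: 0.0506
gripper_force: 43.7
255 [189 190 191 192 193 194 195 195 196 195 197 196 196 197 196 196 195 195
 196 196 195 193 190 160 124 120 121 120 118 119 120 119 120 120 121 119
 121 119 121 122  96  51  40  41  51  74  78  81  80  66  64  60  58  63
  77  97 103 104]
300 [187 188 189 190 191 193 194 194 195 195 197 196 197 197 198 200 198 199
 198 200 200 200 199 200 200 200 201 203 201 201 204 201 198 189 141 124
 122 121 122 123 121 123 122 121 120  96  80  81  78  66  58  58  62  80
  98 102 102 103]
345 [175 173 175 174 174 174 176 177 175 176 178 178 178 179 184 184 189 187
 190 192 194 196 196 198 198 198 199 199 199 200 199 199 197 196 170 130
 123 121 121 122 118 119 117 116 115 119 118 117 119  97  62  56  58  75
  99 102 104 102]
0 [292.8856 100.4672]
0.042 [307.1997  98.1192]
0.062 [317.0235  96.5085]
```

```bash
python3 -m crank '[4.5,0,0,-0.3,0, 4.5,-0.15,0,0,0, 4.5,-0.15,0,0,0, 4.5,0,0,0.3,0, 4.5,0,0,0,0, 4.5,0,0,0,0, 4.5,0,0,0,0, 4.5,0,0,0,0]'
python3 -m crank '[4.5,0,0,0.2,0, 4.5,0,0,0.2,0, 4.5,0,0,0.2,0, 4.5,0,0,0,0, 4.5,0,0,0,0, 4.5,0,0,0,0, 4.5,0,0,0,0, 4.5,0,0,0,0]'
```

```text
time_s: 23.05
position: [0.6073, 0.2176, 0.2064]
tool_rot: [[0.294, 0.956, -0.0], [0.956, -0.294, -0.0], [-0.0, -0.0, -1.0]]
ft_force: [-0.2, 0.0, -1.7]
grip_width: 0.0506
gripper_force: 43.1
time_s: 23.72
position: [0.6072, 0.217, 0.2009]
tool_rot: [[0.294, 0.956, -0.0], [0.956, -0.294, -0.001], [-0.001, 0.0, -1.0]]
ft_force: [-2.8, -5.7, 2.5]
grip_width: 0.0507
gripper_force: 43.8
```

```bash
python3 -m crank '[4.5,-0.15,0,-0.1,0, 4.5,-0.15,0,0,0, 4.5,0,0,0.1,0, 4.5,0,0,0.2,0, 4.5,0,0,0.2,0, 4.5,0,0,0.2,0, 4.5,0,0,0,0, 4.5,0,0,0,0]'
python3 -m crank '[4.5,0,0,0.2,0, 4.5,0,0,0.2,0, 4.5,0,0,0.2,0, 4.5,0,0,0,0, 4.5,0,0,0,0, 4.5,0,0,0,0, 4.5,0,0,0,0, 4.5,0,0,0,0]'
```

```text
time_s: 24.38
position: [0.6064, 0.2145, 0.1947]
tool_rot: [[0.294, 0.956, -0.0], [0.956, -0.294, -0.001], [-0.001, 0.0, -1.0]]
ft_force: [-2.5, -4.3, 2.5]
grip_width: 0.0508
gripper_force: 43.9
time_s: 25.05
position: [0.6063, 0.214, 0.1886]
tool_rot: [[0.294, 0.956, -0.001], [0.956, -0.294, -0.001], [-0.001, -0.0, -1.0]]
ft_force: [-3.3, -6.8, 2.7]
grip_width: 0.0509
gripper_force: 44.3
```

```bash
python3 -m crank '[4.5,-0.1,0,-0.1,0, 4.5,-0.1,0,0,0, 4.5,0,0,0.1,0, 4.5,0,0,0,0, 4.5,0,0,0,0, 4.5,0,0,0,0, 4.5,0,0,0,0, 4.5,0,0,0,0]'
python3 - <<'E'
from h import *
np.set_printoptions(precision=4,suppress=True)
p=shot('wrist');cv2.imwrite('pics/w9.png',p['color'][:,:,::-1]);g=cv2.cvtColor(p['color'],cv2.COLOR_RGB2GRAY).astype(int)
for u in(240,270,300,345,370): print(u,g[60:124:2,u])
v=[.5402,.2423,-.2975];o=env.observe();t=np.array(o['position']);R=np.array(o['tool_rot'])
d=t[:2]-v[:2];ey=np.array([-np.sin(v[2]),np.cos(v[2])]);print('tcp y in tray',d@ey)
s=shot('side');print(find(s,'can'),find(s,'can_cap'),proj(s,t+R@[-.0817,0,-.0164]),proj(s,t+R@[.0008,0,-.0164]))
E
```

```text
time_s: 25.72
position: [0.6059, 0.2129, 0.1885]
tool_rot: [[0.294, 0.956, 0.0], [0.956, -0.294, 0.0], [0.0, 0.0, -1.0]]
ft_force: [-0.0, -0.4, 0.7]
grip_width: 0.0507
gripper_force: 43.9
240 [ 96  83  81  79  79  65  61  63  59  60  60  62  60  63  61  62  62  61
  63  61  61  59  62  65  69 100 108 107 108 109 109 110]
270 [111  84  81  82  79  66  62  62  63  64  62  62  60  64  64  61  61  60
  63  60  61  68  97 104 103 103 109 108 109 108 111 109]
300 [116  88  81  78  80  69  63  61  64  64  62  62  62  64  65  62  62  61
  62  61  68  95 109 106 105 103 108 111 109 108 107 112]
345 [118 121 120 120 120 116  96  90  90  89  87  87  90  92  93  92  94  92
  93  92  94  97 105 108 109 108 111 114 115 117 116 120]
370 [118 119 120 119 118 116 100  91  90  92  92  91  94  92  93  94  93  93
  94  91  87  72  75  93 108 106 110 111 116 115 116 117]
tcp y in tray -0.008836614518485972
[(0.72, 258.688, 145.92)] [(0.82, 256.128, 145.584)] [270.2188 163.8955] [253.962  139.3047]
```

```bash
python3 -m crank '[4.5,-0.15,0,0,0, 4.5,0,0,0,0, 4.5,0,0,0.2,0, 4.5,0,0,0.2,0, 4.5,0,0,0.2,0, 4.5,0,0,0,0, 4.5,0,0,0,0, 4.5,0,0,0,0]'
python3 -m crank '[4.5,0,0,0.2,0, 4.5,0,0,0.2,0, 4.5,0,0,0.2,0, 4.5,0,0,0.2,0, 4.5,0,0,0,0, 4.5,0,0,0,0, 4.5,0,0,0,0, 4.5,0,0,0,0]'
python3 base.py|tail -6
```

```text
time_s: 26.58
position: [0.6054, 0.2112, 0.1827]
tool_rot: [[0.294, 0.956, 0.0], [0.956, -0.294, -0.0], [-0.0, 0.0, -1.0]]
ft_force: [-1.1, -3.0, 2.5]
grip_width: 0.0509
gripper_force: 44.3
time_s: 27.25
position: [0.6054, 0.2109, 0.1747]
tool_rot: [[0.294, 0.956, 0.0], [0.956, -0.294, -0.001], [-0.001, 0.0, -1.0]]
ft_force: [-2.0, -5.8, 3.9]
grip_width: 0.0506
gripper_force: 45.1
312 [112 110 109 112 114 111 112 112 112 111 111 111 110 111 113 113 114 115
 116 117 115 116]
330 [118 119 120 121 121 124 124 122 122 121 122 123 121 122 123 124 127 125
 128 130 130 128]
370 [102  96 108 119 117 121 123 122 124 123 121 124 122 123 122 123 124 127
 129 128 129 130]
```

```bash
python3 -m crank '[4.5,0,0,-0.5,0, 4.5,0,0,-1,0, 4.5,0,0,-2,0, 4.5,0,0,-2,0, 4.5,0,0,-1,0, 4.5,0,0,-0.5,0, 4.5,0,0,0,0, 4.5,0,0,0,0]'
cat > prof.py <<'E'
from h import *
np.set_printoptions(precision=4,suppress=True,linewidth=250)
p=shot('wrist');g=cv2.cvtColor(p['color'],cv2.COLOR_RGB2GRAY).astype(int)
im=cv2.resize(g[50:170,200:430].astype(np.uint8),(46,30),interpolation=cv2.INTER_AREA)
for i,r in enumerate(im): print(50+4*i,' '.join('%3d'%x for x in r))
E
python3 prof.py
```

```text
time_s: 27.97
position: [0.6052, 0.2115, 0.2436]
tool_rot: [[0.293, 0.956, -0.001], [0.956, -0.293, -0.0], [-0.0, -0.001, -1.0]]
ft_force: [-0.5, 0.2, -2.7]
grip_width: 0.0507
gripper_force: 44.2
50 183 183 172 180 180 180 176 153 120 121 118 116 116 120 122 119 121 164 187 187 195 195 194 190 184 172 170 176 190 189 177 177 175 174 172 173 174 169 165 166 154 156 164 171 171 174
54 184 184 141 168 181 167 139 115 115 119 119 116 116 119 123 120 118 146 187 187 194 195 195 191 187 174 170 177 192 191 179 177 174 175 173 173 174 170 164 166 157 156 163 170 172 173
58 184 183 133 141 167 126 112 110 113 114 119 117 116 118 122 123 118 133 184 183 188 193 194 191 188 176 170 174 189 192 181 177 175 176 173 174 175 172 165 167 160 155 163 170 173 173
62 184 184 144 116 118 114 112 110 113 113 118 118 116 118 122 123 118 121 131 135 134 140 150 145 142 136 137 136 146 156 154 148 147 173 173 174 174 173 166 167 161 154 162 169 173 173
66 183 184 137 116 115 113 113 112 113 114 115 119 117 117 120 123 120 120 120 118 118 123 123 123 120 115 108 107 115 122 118 112 121 171 174 174 174 175 1
[... 4022 characters left out ...]
 110 110 110 110 109 110 109 110 109 110 109 110 110 108 110 110 113 129 131 131 133 136 139 142 146 146 147 151 151 136 129 127 127 127
158  82  82  93 102 108 111 114 115 115 115 114 114 114 114 114 113 113 113 113 112 112 111 111 111 111 110 111 111 112 134 142 143 144 145 147 149 153 158 160 155 148 133 129 128 128 127
162  81  81  86 100 105 107 110 115 117 118 118 117 117 116 116 116 116 115 116 116 116 115 116 115 114 114 114 114 114 132 151 153 155 156 157 161 165 168 162 153 144 130 129 127 127 128
166  80  81  83 100 104 106 108 111 114 115 116 117 117 117 116 116 116 117 116 116 117 117 118 118 118 118 118 118 117 129 161 164 168 174 176 172 169 166 159 151 142 129 128 128 127 127
```

```bash
python3 -m crank '[4.5,0,0,-1.5,0, 4.5,0,0,-3,0, 4.5,0,0,-3,0, 4.5,0,0,-1.5,0, 4.5,-1.5,-0.2,0,0, 4.5,-3,-0.3,0,0, 4.5,-3.4,-0.34,0,0, 4.5,-3.4,-0.34,0,0]' | grep pos
python3 -m crank '[4.5,-3.4,-0.34,0,0, 4.5,-3.4,-0.34,0,0, 4.5,-3.4,-0.34,0,0, 4.5,-3.4,-0.34,0,0, 4.5,-3.4,-0.34,0,0, 4.5,-3.2,-0.34,2,0, 4.5,-2.8,-0.3,3,0, 4.5,-1.6,-0.1,4,0]' | grep pos
python3 -m crank '[4.5,-0.6,0,4,0, 4.5,0,0,4,0, 4.5,0,0,3,0, 4.5,0,0,2,0, 4.5,0,0,1,0, 4.5,0,0,0,0, 4.5,0,0,0,0, 4.5,0,0,0,0]'
```

```text
position: [0.5601, 0.1061, 0.333]
position: [0.4648, -0.1231, 0.2457]
time_s: 30.02
position: [0.4641, -0.1265, 0.1064]
tool_rot: [[0.294, 0.956, 0.001], [0.956, -0.294, -0.0], [-0.0, 0.001, -1.0]]
ft_force: [0.9, 0.3, -1.8]
grip_width: 0.0508
gripper_force: 44.2
```

```bash
python3 -m crank '[4.5,0,0,2,0, 4.5,0,0,2,0, 4.5,0,0,1,0, 4.5,0,0,0.5,0, 4.5,0,0,0.5,0, 4.5,0,0,0.5,0, 4.5,0,0,0.5,0, 4.5,0,0,0,0]' 20
python3 -m crank '[4.5,0,0,0.5,0, 4.5,0,0,0.5,0, 4.5,0,0,0.5,0, 4.5,0,0,0.4,0, 4.5,0,0,0.3,0, 4.5,0,0,0,0, 4.5,0,0,0,0, 4.5,0,0,0,0]' 20
```

```text
time_s: 30.68
position: [0.4637, -0.1263, 0.0355]
tool_rot: [[0.294, 0.956, -0.0], [0.956, -0.294, 0.0], [0.0, -0.0, -1.0]]
ft_force: [0.3, 0.6, -2.2]
grip_width: 0.0506
gripper_force: 44.2
time_s: 31.35
position: [0.4643, -0.1261, 0.0142]
tool_rot: [[0.294, 0.956, 0.001], [0.956, -0.294, 0.0], [0.0, 0.001, -1.0]]
ft_force: [1.1, 5.2, 7.4]
grip_width: 0.0507
gripper_force: 45.9
```

```bash
python3 -m crank '[4.8,0,0,0,0, 5.2,0,0,0,0, 6,0,0,0,0, 7,0,0,0,0, 8.5,0,0,0,0, 8.5,0,0,0,0, 8.5,0,0,-2,0, 8.5,0,0,-3,0]' | grep -A4 pos
python3 -m crank '[8.5,0,0,-4,0, 8.5,0,0,-4,0, 8.5,0,0,-4,0, 8.5,0,0,-4,0, 8.5,-2.5,0,-2.5,0, 8.5,-2.5,0,-2,0, 8.5,-1.6,0,0,0, 8.5,0,0,0,0]' | grep pos
python3 -m crank '[8.5,0,0,0,0, 8.5,0,0,0,0, 8.5,0,0,0,0, 8.5,0,0,0,0, 8.5,0,0,0,0, 8.5,0,0,0,0, 8.5,0,0,0,0, 8.5,0,0,0,0]' | grep pos
python3 canpos.py
```

```text
position: [0.4626, -0.1259, 0.0625]
tool_rot: [[0.294, 0.956, -0.005], [0.956, -0.294, 0.003], [0.001, -0.005, -1.0]]
ft_force: [-0.4, -0.2, 0.1]
grip_width: 0.0852
gripper_force: 0.0
position: [0.444, -0.1918, 0.2697]
position: [0.4445, -0.1893, 0.2688]
10166 281 341 23 215
length 0.17080186457166815
mid from base [ 0.4667 -0.1229] from cap [ 0.465  -0.1284] capdir [-0.2906 -0.9569] -106.89266437418176
delta tool [0.0701 0.0017 0.    ] tool x ang 72.93071087812639
```

```bash
python3 -m crank '[8.5,1.5,0.2,-1,0, 8.5,3,0.35,-1.5,0, 8.5,3.6,0.4,-1.5,0, 8.5,3.6,0.4,-1.5,0, 8.5,3.6,0.4,-1.5,0, 8.5,3.6,0.4,-1.5,0, 8.5,3.6,0.4,-1.5,0, 8.5,3.6,0.4,-1.5,0]' | grep pos
python3 -m crank '[8.5,3.6,0.4,-1,0, 8.5,3.6,0.4,-0.5,0, 8.5,3.6,0.4,0,0, 8.5,3.6,0.4,0,0, 8.5,3,0.4,0,0, 8.5,2.1,0.2,0,0, 8.5,0,0,0,0, 8.5,0,0,0,0]' | grep pos
python3 -m crank '[8.5,0,0,0,0, 8.5,0,0,0,0, 8.5,0,0,0,0, 8.5,0,0,0,0, 8.5,0,0,0,0, 8.5,0,0,0,0, 8.5,0,0,0,0, 8.5,0,0,0,0]' | grep pos
python3 - <<'E'
from h import *
import pickle
p=shot('wrist','w10.png');o=env.observe();pickle.dump((p,o['position'],o['tool_rot']),open('w10.pkl','wb'))
v=[.5402,.2423,-.2975];s,c=np.sin(np.radians(10)),np.cos(np.radians(10))
ex=np.array([np.cos(v[2])*c,np.sin(v[2])*c,-s]);ey=np.array([-np.sin(v[2]),np.cos(v[2]),0]);n=np.cross(ex,ey)
for x,y in[(0,0),(.188,0),(0,.0855),(0,-.0855),(.188,-.0855),(.188,.0855)]: print(x,y,proj(p,np.array([v[0],v[1],.161])+ex*x+ey*y).astype(int))
g=cv2.cvtColor(p['color'],cv2.COLOR_RGB2GRAY)
im=cv2.resize(g[0:360],(64,45),interpolation=cv2.INTER_AREA)
print('   ',' '.join('%3d'%(10*i) for i in range(14,56)))
for i,r in enumerate(im): print('%3d'%(8*i),' '.join('%3d'%x for x in r[14:56]))
E
```

```text
position: [0.5495, 0.0532, 0.3848]
position: [0.6278, 0.2321, 0.3978]
position: [0.6275, 0.2313, 0.3989]
0 0 [224 212]
0.188 0 [399 204]
0 0.0855 [217 124]
0 -0.0855 [230 288]
0.188 -0.0855 [394 276]
0.188 0.0855 [405 123]
    140 150 160 170 180 190 200 210 220 230 240 250 260 270 280 290 300 310 320 330 340 350 360 370 380 390 400 410 420 430 440 450 460 470 480 490 500 510 520 530 540 550
  0 156 152 160 166 163 167 176 180 182 174 177 175 174 178 165 164 164 160 154 156 143 157 162 166 170 166 170 171 164 169 167 175 159 162 156 159 154 162 158 100  71  71
  8 155 157 159 164 169 164 173 181 184 176 179 176 175 182 169 163 166 163 154 158 146 157 163 164 171 166 172 172 165 169 169 176 161 164 157 161 156 163 158 109  72  71
 16 155 161 159 165 173 164 171 180 184 180 179 178 176 185 173 163 168 164 155 158 149 155 164 164 171 167 172 173 167 169 171 176 164 165 157 163 157 164 159 118  73  71
 24 160 159 160 166 172 167 169 177 184 184 178 180 177 184 179 164 170 166 157 159 153 152 165 163 171 168 172 173 170 169 173 176 169 165 159 164 159 164 160 127  74  73
 32 164 157 163 1
[... 6334 characters left out ...]
 162 160 163
328 141 137  89  78  36  16 145 157  89  78  75  77  78  77  73  67  61  87 134 141 144 158 158 161 153 173 171 169  53  18  72  85 128 161 159 173 178 178 170 163 159 162
336 134  47  58  66  15  13 133 130  68  52  45  38  31  25  23  23  22  48 152 155 146 158 159 164 170 168 173 169  42  13  48  71  31 135 160 166 178 178 169 164 159 162
344  91  31  74  40  13  13  45  25  22  22  22  22  22  22  22  22  22  23 129 156 148 163 173 178 176 167 175 167  31  13  21  72  49  63 160 162 176 177 169 165 159 160
352  33  59  69  16  13  12  19  21  22  22  23  22  21  19  20  22  23  23  87 168 165 177 182 177 179 167 174 166  26  13  13  52  72  27 122 161 171 177 170 166 159 159
```

```bash
cat > tr.py <<'E'
from h import *
np.set_printoptions(precision=4,suppress=True,linewidth=220)
v=[.5402,.2423,-.2975];s,c=np.sin(np.radians(10)),np.cos(np.radians(10))
ex=np.array([np.cos(v[2])*c,np.sin(v[2])*c,-s]);ey=np.array([-np.sin(v[2]),np.cos(v[2]),0]);n=np.cross(ex,ey);o0=np.array([v[0],v[1],.161])
def tray(p,u,w,z=0):
    o,d=ray(p,u,w);X=o+d*((o0+n*z-o)@n)/(d@n)-o0;return np.array([X@ex,X@ey])
def P(p,x,y,z=0): return proj(p,o0+ex*x+ey*y+n*z)
E
python3 - <<'E'
from tr import *
S=shot('side');T=shot('top')
a=cv2.cvtColor(cv2.imread('pics/side0.png'),cv2.COLOR_BGR2GRAY);b=cv2.cvtColor(cv2.imread('pics/top0.png'),cv2.COLOR_BGR2GRAY)
import pickle;W=pickle.load(open('w10.pkl','rb'))[0];w=cv2.cvtColor(W['color'],cv2.COLOR_RGB2GRAY)
ys=np.arange(.12,-.1201,-.004)
print('y mm',(ys*1000).astype(int))
for nme,p,g in(('side',S,a),('top',T,b),('wrist',W,w)):
  for x in(.03,.06,.1,.14,.17):
    uv=np.array([P(p,x,y) for y in ys],np.float32)
    print(nme,x,cv2.remap(g,uv[:,0][None],uv[:,1][None],cv2.INTER_LINEAR)[0])
E
```

```text
y mm [ 120  115  111  107  103   99   95   91   87   83   79   75   71   67   63   59   55   51   47   43   39   35   31   27   23   19   15   11    7    3    0   -4   -8  -12  -16  -20  -24  -28  -32  -36  -40  -44  -48
  -52  -56  -60  -64  -68  -72  -76  -80  -84  -88  -92  -96 -100 -104 -108 -112 -116 -120]
side 0.03 [ 65  68  68  68  67  67  67  67  68  68  67  68  86 105 107 107 116 120 120 120 120 120 120 120 120  97 111 164 162 161 160 160 157  98  63  64  90 119 120 121 120 120 115  83  51  30  24  24  27  35  50  57  62  61
  62  62  68  99 103  67  77]
side 0.06 [ 68  64  66  68  68  68  68  68  68  68  67  68  85 105 107 108 114 120 120 120 120 120 121 120 120 100 102 151 155 157 136  67  62  62  61  64  93 120 120 120 120 120 117  85  58  59  62  62  62  62  61  61  62  61
  62  61  64  78  83  83  83]
side 0.1 [ 65  64  66  68  68  67  68  68  68  68  67  68  81 106 108 108 113 120 120 120 120 120 119 120 119 100  92 103  65  62  62  61  61  62  61  66  92 119 120 120 120 120 115  81  58  60  62  62  61  62  62  62  62  62
  62  62  64  78  82  82  83]
side 0.14 [ 70  6
[... 2364 characters left out ...]
65  77  77  75  76  74  77 116 134 133 113 111  91  75  75  77  72  74  75  73  76 129 130 130 131 129 131 129 128 128 129 128 128 128 125 116 112 112  92
  60  55  54  55  55  55  64]
wrist 0.14 [144 149 155 160 162 158 100 100  97 105  86  85  91 113 114 119 129 127 128 127 126 128 127 128 128 120 116 129 127  77  77  76  76  75  76  78 125 127 128 126 126 125 124 127 126 126 125 125 124 116 111 111 110  97
  63  56  56  56  55  56  63]
wrist 0.17 [164 163 160 161 162 166 171 161 105  57  75  67 122 111 110 114 124 125 124 125 124 126 124 125 124 115 115 114 114 114 115 114 112 111 113 104 121 123 123 123 124 125 125 123 123 123 125 123 112 108 109 109 107  87
  59  55  54  55  54  54  72]
```

```bash
python3 -m crank '[8.5,-2,-0.3,0,0, 8.5,-3.6,-0.47,0,0, 8.5,-3.6,-0.47,0,0, 8.5,-3.6,-0.47,0,0, 8.5,-3.6,-0.47,0,0, 8.5,-3.6,-0.47,0,0, 8.5,-3.6,-0.47,1.5,0, 8.5,-3.6,-0.47,1.5,0]' 40 | grep pos
python3 -m crank '[8.5,-3.6,-0.47,1.5,0, 8.5,-3.6,-0.47,1.5,0, 8.5,-2.4,-0.4,3,0, 8.5,-1,-0.03,3.5,0, 8.5,0,0,3,0, 8.5,0,0,1.5,0, 8.5,0,0,0,0, 8.5,0,0,0,0]' | grep -B1 -A1 pos
```

```text
position: [0.5124, -0.0194, 0.3691]
time_s: 36.88
position: [0.4693, -0.1155, 0.2292]
tool_rot: [[0.294, 0.956, -0.0], [0.956, -0.294, 0.0], [0.0, -0.0, -1.0]]
```

```bash
python3 -m crank '[8.5,0,0,2.5,0, 8.5,0,0,4,0, 8.5,0,0,4,0, 8.5,0,0,4,0, 8.5,0,0,3,0, 8.5,0,0,2,0, 8.5,0,0,1.5,0, 8.5,0,0,0.5,0]' 50 | grep pos
python3 -m crank '[8.5,0,0,0,0, 7,0,0,0,0, 5.5,0,0,0,0, 4.5,0,0,0,0, 4.5,0,0,0,0, 4.5,0,0,0,0, 4.5,0,0,0,0, 4.5,0,0,0,0]' | grep -A5 pos
python3 -m crank '[4.5,0,0,-1,0, 4.5,0,0,-2,0, 4.5,0,0,-3,0, 4.5,0,0,-4,0, 4.5,0,0,-4,0, 4.5,0,0,-4,0, 4.5,0,0,-4,0, 4.5,0,0,-2,0]' | grep -A5 pos
python3 -m crank '[4.5,0,0,-1,0, 4.5,0,0,0,0, 4.5,0,0,0,0, 4.5,0,0,0,0, 4.5,0,0,0,0, 4.5,0,0,0,0, 4.5,0,0,0,0, 4.5,0,0,0,0]' | grep -A5 pos
python3 - <<'E'
from h import *
np.set_printoptions(precision=4,suppress=True,linewidth=200)
p=shot('wrist');o=env.observe();R=np.array(o['tool_rot']);t=np.array(o['position'])
g=cv2.cvtColor(p['color'],cv2.COLOR_RGB2GRAY).astype(int)
for x in(.071,.073,.075):print(x,[proj(p,t+R@[x,.026*np.cos(np.radians(a)),-.0164-.026*np.sin(np.radians(a))]) for a in(0,90,180,270)])
for u in(240,270,300,340,370): print(u,g[120:170:2,u])
E
```

```text
position: [0.4698, -0.1156, 0.0132]
position: [0.4697, -0.1157, 0.0153]
tool_rot: [[0.294, 0.956, 0.002], [0.956, -0.294, -0.001], [-0.0, 0.002, -1.0]]
ft_force: [-1.6, -0.1, 8.8]
grip_width: 0.0504
gripper_force: 50.5
position: [0.4696, -0.1156, 0.2593]
tool_rot: [[0.293, 0.956, 0.007], [0.956, -0.293, -0.004], [-0.001, 0.007, -1.0]]
ft_force: [0.3, 0.1, -2.3]
grip_width: 0.0504
gripper_force: 53.3
position: [0.4691, -0.1154, 0.2635]
tool_rot: [[0.294, 0.956, -0.001], [0.956, -0.294, 0.0], [0.0, -0.001, -1.0]]
ft_force: [0.3, 0.6, -1.1]
grip_width: 0.0505
gripper_force: 53.3
0.071 [array([389.2846, 150.0378]), array([307.5035, 159.9953]), array([226.9536, 150.1013]), array([308.5589, 143.4163])]
0.073 [array([389.69 , 143.621]), array([307.4775, 152.0369]), array([226.5129, 143.682 ]), array([308.5462, 138.038 ])]
0.075 [array([390.0994, 137.1371]), array([307.4512, 143.9743]), array([226.0678, 137.1957]), array([308.5333, 132.613 ])]
240 [ 21  17  22  16  21  17  18  13  15  22  11  23  63  96 101 104 105 110 111 110 112 108 110 110 109]
270 [ 17  21  23  18  18  11  16  18  16  13  59  94 101 102 101 103 108 110 113 115 119 118 119 118 121]
300 [ 15  17  13  12  13  15  16  13  20  33  83  95 101  99 102 106 108 113 113 113 120 124 126 126 125]
340 [ 30  28  30  28  32  29  32  18  18  29  83  97 101 101 101 105 108 108 113 116 122 124 123 124 124]
370 [ 29  30  34  30  28  30  31  30  26  28  36  84  96 102 102 104 105 110 114 112 112 115 113 114 112]
```

```bash
python3 -m crank '[4.5,0,0,-1,0, 4.5,0,0,-2,0, 4.5,0.8,0.1,-1.5,0, 4.5,2,0.2,-0.5,0, 4.5,3,0.3,0,0, 4.5,3.5,0.3,0,0, 4.5,3.5,0.35,0,0, 4.5,3.5,0.35,0,0]' | grep pos
python3 -m crank '[4.5,3.5,0.35,0,0, 4.5,3.5,0.35,0,0, 4.5,3.5,0.35,0,0, 4.5,3.5,0.35,0,0, 4.5,3,0.3,0,0, 4.5,2,0.29,0,0, 4.5,1.04,0.2,0,0, 4.5,0,0,0,0]' | grep pos
python3 -m crank '[4.5,0,0,1,0, 4.5,0,0,2,0, 4.5,0,0,2,0, 4.5,0,0,1.5,0, 4.5,0,0,1,0, 4.5,0,0,0,0, 4.5,0,0,0,0, 4.5,0,0,0,0]'
```

```text
position: [0.5327, 0.0372, 0.3138]
position: [0.6125, 0.2228, 0.3125]
time_s: 41.6
position: [0.6125, 0.2206, 0.2402]
tool_rot: [[0.294, 0.956, 0.002], [0.956, -0.294, 0.0], [0.001, 0.002, -1.0]]
ft_force: [0.2, 0.3, -2.1]
grip_width: 0.0505
gripper_force: 53.3
```

```bash
python3 -m crank '[4.5,0,-0.2,0.8,0, 4.5,0,0,0.8,0, 4.5,0,0,0.6,0, 4.5,0,0,0.5,0, 4.5,0,0,0.5,0, 4.5,0,0,0,0, 4.5,0,0,0,0, 4.5,0,0,0,0]' | grep -A2 -E "pos|ft"
python3 -m crank '[4.5,0,0,0.4,0, 4.5,0,0,0.4,0, 4.5,0,0,0.4,0, 4.5,0,0,0.3,0, 4.5,0,0,0,0, 4.5,0,0,0,0, 4.5,0,0,0,0, 4.5,0,0,0,0]' | grep -A2 -E "pos|ft"
```

```text
position: [0.6103, 0.2214, 0.2071]
tool_rot: [[0.294, 0.956, 0.001], [0.956, -0.294, 0.0], [0.0, 0.001, -1.0]]
ft_force: [-0.4, 0.2, -2.7]
grip_width: 0.0506
gripper_force: 53.3
position: [0.6103, 0.2214, 0.1921]
tool_rot: [[0.294, 0.956, 0.0], [0.956, -0.294, 0.0], [0.0, 0.0, -1.0]]
ft_force: [-0.9, 0.9, -1.4]
grip_width: 0.0508
gripper_force: 53.3
```

```bash
python3 -m crank '[4.5,0,0,0.5,0, 4.5,0,0,0.5,0, 4.5,0,0,0.5,0, 4.5,0,0,0.5,0, 4.5,0,0,0.4,0, 4.5,0,0,0.3,0, 4.5,0,0,0,0, 4.5,0,0,0,0]' | grep -A2 -E "pos|ft"
python3 -m crank '[4.5,0,0,0.2,0, 4.5,0,0,0.1,0, 4.5,0,0,0.1,0, 4.5,0,0,0,0, 4.5,0,0,0,0, 4.5,0,0,0,0, 4.5,0,0,0,0, 4.5,0,0,0,0]' | grep -A2 -E "pos|ft"
```

```text
position: [0.6102, 0.2214, 0.1647]
tool_rot: [[0.294, 0.956, -0.0], [0.956, -0.294, -0.0], [-0.0, -0.0, -1.0]]
ft_force: [0.9, 0.5, -2.5]
grip_width: 0.051
gripper_force: 53.3
position: [0.6102, 0.2214, 0.1609]
tool_rot: [[0.294, 0.956, 0.0], [0.956, -0.294, 0.0], [0.0, 0.0, -1.0]]
ft_force: [-0.4, -0.2, -1.7]
grip_width: 0.0505
gripper_force: 53.3
```

Free of the guides; down to contact.

```bash
python3 -m crank '[4.5,0,0,0.1,0, 4.5,0,0,0.1,0, 4.5,0,0,0.1,0, 4.5,0,0,0,0, 4.5,0,0,0,0, 4.5,0,0,0,0, 4.5,0,0,0,0, 4.5,0,0,0,0]' | grep -A2 -E "pos|ft"
```

```text
position: [0.6102, 0.2214, 0.159]
tool_rot: [[0.294, 0.956, 0.001], [0.956, -0.294, 0.0], [0.001, 0.001, -1.0]]
ft_force: [-2.1, -0.3, 4.9]
grip_width: 0.0505
gripper_force: 54.1
```

```bash
python3 -m crank '[5.5,0,0,0,0, 6.5,0,0,0,0, 7.5,0,0,0,0, 8,0,0,0,0, 8,0,0,-0.5,0, 8,0,0,-1.5,0, 8,0,0,-3,0, 8,0,0,-4,0]' | grep -A5 -E "pos"
python3 -m crank '[8,0,0,-4,0, 8,0,0,-4,0, 8,0,0,-4,0, 8,0,0,-2,0, 8,0,0,0,0, 8,0,0,0,0, 8,0,0,0,0, 8,0,0,0,0]' | grep -A5 -E "pos"
python3 -m crank '[8,-3,0,0,0, 8,-4,0,0,0, 8,-4,0,0,0, 8,-4,0,0,0, 8,-4,0,0,0, 8,-4,0,0,0, 8,-3,0,0,0, 8,0,0,0,0]' | grep -A5 -E "pos"
python3 - <<'E'
from tr import *
S=shot('side','s11.png');T=shot('top','t11.png')
for q in('can','can_mid','can_cap','stock_can0','stock_can1_cap'): print(q,np.round(find(S,q),2).tolist(),np.round(find(T,q),2).tolist())
# lower tray: rack frame, front stock can position from top0 vs now
ex2=np.array([np.cos(v[2]),np.sin(v[2]),0])
L0=o0-ey*.0095
for dx in(-.078,):
  for x in(.026,.079,.131):
    X=L0+ex2*(dx+x*c-.026*s);X[2]=.014+x*s+.026*c
    print(x,[proj(p,X) for p in(S,T)],'cap',[proj(p,X-ey*.0825) for p in(S,T)])
E
```

```text
position: [0.6092, 0.2212, 0.2466]
tool_rot: [[0.294, 0.956, -0.006], [0.956, -0.294, -0.001], [-0.003, -0.005, -1.0]]
ft_force: [0.5, 0.3, -0.1]
grip_width: 0.0801
gripper_force: 0.0
position: [0.61, 0.2214, 0.3863]
tool_rot: [[0.294, 0.956, -0.003], [0.956, -0.294, -0.0], [-0.001, -0.003, -1.0]]
ft_force: [-0.3, 0.7, -0.8]
grip_width: 0.0802
gripper_force: 0.0
position: [0.5324, -0.0314, 0.3871]
tool_rot: [[0.299, 0.954, -0.002], [0.954, -0.299, -0.001], [-0.001, -0.002, -1.0]]
ft_force: [0.1, 0.3, -0.3]
grip_width: 0.0802
gripper_force: 0.0
can [[0.6, 258.82, 199.68]] [[0.67, 177.92, 227.52]]
can_mid [[0.94, 258.3, 203.62]] [[0.67, 178.88, 219.98]]
can_cap [[0.24, 315.2, 334.99]] [[0.78, 178.88, 220.7]]
stock_can0 [[0.86, 206.53, 208.9], [0.79, 227.33, 197.09]] [[0.96, 179.01, 256.9], [0.8, 173.82, 272.21]]
stock_can1_cap [[0.77, 227.71, 197.81]] [[0.67, 172.22, 256.8]]
0.026 [array([207.0978, 211.9453]), array([179.9823, 276.9376])] cap [array([220.3113, 237.7027]), array([215.5772, 287.6606])]
0.079 [array([228.3836, 201.3057]), array([185.72  , 254.0384])] cap [array([242.3758, 226.4826]), array([221.6052, 264.7461])]
0.131 [array([249.0609, 191.0009]), array([191.4912, 231.2417])] cap [array([263.7941, 215.6111]), array([227.6491, 241.927 ])]
```

```bash
python3 - <<'E'
import cv2,numpy as np
np.set_printoptions(linewidth=220)
for a,b in(('side0','s11'),('top0','t11')):
    A,B=[cv2.imread(f'pics/{n}.png').astype(int) for n in(a,b)]
    d=np.abs(A-B).sum(2)
    y0,y1,x0,x1=(150,250,190,300) if a=='side0' else (140,290,130,250)
    m=(d[y0:y1,x0:x1]>60)
    n,l,st,ce=cv2.connectedComponentsWithStats(m.astype(np.uint8))
    for s,c in zip(st[1:],ce[1:]):
        if s[4]>15: print(a,'box',s[0]+x0,s[1]+y0,s[2],s[3],'n',s[4])
B=cv2.imread('pics/s11.png')
for v in range(184,232,4): print(v,[tuple(int(k) for k in B[v,u]) for u in range(252,292,5)])
E
```

```text
side0 box 229 161 19 9 n 104
side0 box 252 194 13 7 n 37
side0 box 254 200 16 16 n 167
side0 box 261 241 21 9 n 145
top0 box 206 160 44 130 n 3708
top0 box 163 212 26 25 n 364
184 [(74, 76, 50), (74, 74, 49), (74, 75, 49), (75, 76, 51), (73, 75, 49), (73, 74, 49), (74, 75, 49), (74, 75, 50)]
188 [(73, 75, 50), (74, 75, 49), (74, 75, 50), (74, 75, 49), (74, 75, 50), (82, 84, 56), (96, 99, 67), (97, 99, 68)]
192 [(69, 67, 41), (79, 80, 60), (97, 100, 93), (84, 86, 56), (96, 99, 67), (96, 99, 67), (97, 99, 67), (97, 99, 67)]
196 [(83, 82, 80), (103, 106, 106), (100, 103, 102), (97, 99, 75), (97, 99, 67), (97, 100, 68), (97, 99, 67), (92, 95, 63)]
200 [(66, 60, 46), (63, 63, 64), (53, 53, 53), (95, 98, 97), (97, 99, 67), (98, 100, 68), (76, 78, 51), (76, 78, 51)]
204 [(49, 35, 10), (55, 54, 55), (54, 54, 55), (51, 51, 51), (97, 99, 67), (75, 78, 50), (76, 78, 50), (107, 109, 72)]
208 [(49, 35, 8), (56, 56, 56), (55, 55, 56), (55, 55, 54), (75, 78, 51), (83, 85, 55), (102, 105, 70), (81, 82, 55)]
212 [(49, 35, 10), (54, 54, 54), (54, 54, 54), (53, 53, 54), (104, 106, 72), (81, 82, 55), (81, 82, 54), (81, 82, 55)]
216 [(49, 35, 10), (54, 53, 54), (73, 74, 62), (87, 89, 59), (81, 82, 54), (81, 82, 55), (81, 82, 54), (78, 83, 64)]
220 [(48, 34, 9), (108, 111, 73), (81, 82, 55), (81, 82, 55), (81, 82, 56), (81, 82, 55), (73, 92, 96), (73, 103, 120)]
224 [(47, 33, 9), (81, 82, 55), (81, 82, 55), (81, 82, 55), (79, 84, 64), (64, 92, 109), (64, 92, 108), (74, 90, 100)]
228 [(47, 34, 12), (81, 82, 54), (81, 82, 55), (67, 93, 105), (70, 100, 117), (73, 80, 80), (51, 38, 12), (49, 35, 11)]
```

```bash
python3 -c "
from rig import env
print(env.observe()['time_s'],env.close_job())"
```

```text
the job is handed in; nothing more can be done
47.5333 None
```

The job is handed in at 47.5 s: the can was laid on the mat, re-gripped and set down held on the upper tray; it rolled down behind the two stock cans with its cap on their side, and the tin and junction box were not touched (a first try at the tray caught the left guide, so I put it back on the mat and re-gripped; the final position was checked by pixel comparison, and no verdict came back).

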